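Rock a fuel injector out of its clip in the ultrasonic bath's rack

TASK

Lift the loose lid off the ultrasonic bath by its knob and set it down gently, knob up, on the rubber mat. Then take the tall fuel injector (the other two are short) and, leaving the rack standing in the tank, rock it side to side, several times towards one jaw of its clip and then the other, easing it up until it comes free. Finish while still holding it upright, just clear above the rack (its nozzle a centimetre or two above the clips), and leave the short injectors and everything else on the bench where they are.

Things in the scene. Friction and masses are not known exactly. Their poses are not given: they have to be found in the camera images.
- bath: Ultrasonic cleaning bath, stainless, fixed, drained: housing 180 (x) x 240 (y) x 140 mm high, open at the top onto a tank 130 (x) x 190 mm (y) whose floor is 65 mm above the bench; a 4 mm high lip round the opening (top at 144 mm). Origin: centre of the underside, on the bench. z up; control panel on its -x side. It stands left or right on the bench, yaw within 0.3 rad.
- lid: Loose lid, a stainless pan upside down, 150 (x) x 210 (y) x 42 mm high, 0.5 kg, lying on the bath's top round the lip (slack 4 mm), 140 mm above the bench. Origin: centre of its lower rim plane; z up; yaw as the bath's. In its middle a round black knob 32 mm in diameter, 54 to 78 mm above the origin, on a 14 mm stud.
- lid_knob (a point): Centre of the lid's knob, 66 mm above the lid's origin.
- mat: Fixed ribbed rubber mat, 220 (x) x 280 (y) x 3 mm thick, flat on the bench, bare, on the side where the bath is not. Origin: centre of its underside; z up.
- rack: Loose bare-metal injector rack standing on four feet on the tank floor (slack 3 mm), 124 (x) x 184 mm (y); with its contents it weighs only 6 to 9 N. Origin: centre, level of the feet; axes as the bath's. Plate top at 45 mm. Three clips in a row at y = -60, 0, +60 mm, x = 0. A wire handle at either end (y = 87 and -87 mm) reaches 81 mm above the origin.
- clip_tops (a point): Centre of the middle clip, level with the jaws' tops, 49 mm above the rack's origin. Each clip has two sprung rubber jaws, on its -x and +x side, 37 to 49 mm above the rack's origin, each giving 5 mm. They resist a straight pull with 12 to 20 N: the whole rack would come up. Leaning the injector to and fro along the rack's x by 10 to 15 degrees, raised 1 to 1.5 mm a lean, walks it out.
- injector: The tall fuel injector, 0.07 kg, upright in any one of the three clips; steel and black plastic. Origin: on its axis at the underside of its 22 mm collar, which sits on the jaws' tops (114 mm above the bench); z up along the axis. Collar to 6 mm; then see the other points. A plug socket sticks out 25 mm on its own +y side, 32 to 46 mm up; that side lies within 0.3 rad of the rack's +y.
- injector_grip (a point): On the tall injector's axis, 28 mm above its origin: middle of its round black body, 22 mm in diameter, from 10 to 44 mm above the origin. Grip here, fingers on the rack's -x and +x sides.
- injector_tip (a point): Point of the tall injector's nozzle, on its axis, 22 mm below its origin. From the origin down to -12 mm is the round neck, 15 mm in diameter, that the jaws squeeze: raised 12 mm or slightly more, it is free. The nozzle below is slimmer (14 to 8 mm).
- injector_top (a point): Top end of the tall injector, 60 mm above its origin on its axis: end of the 13 mm inlet tube.
- short_a: Short injector in another clip: the same neck, collar and diameters, but only 36 mm tall above its collar (body to 26 mm). Leave it. Origin as for the tall one.
- short_b: The other short injector, alike, in the third clip. Leave it.
- wrench: Bystander: steel spanner 170 mm long lying at the left, towards the robot.
- screwdriver: Bystander: screwdriver 190 mm long, lying at the left of the bench.
- ratchet: Bystander: cordless ratchet, about 280 mm long and 50 mm high, lying at the far side.
- squeeze_bottle: Bystander: clear bottle 60 mm in diameter, 170 mm tall, at the far side.
- socket: Bystander: steel socket 26 mm in diameter, 35 mm tall, at the far side.
- dish: Bystander: shallow round steel dish 124 mm in diameter, 24 mm high, at the right of the bench.

How it is judged:
By the outcome, as a careful person would: the job done as asked, in the order asked, and still so for the second after the job is handed in, while the arm keeps its last pose, push and grip.
It also fails if it takes over 66 s, if anything falls off the work surface, if the arm or the gripper's body presses on something with over 40 N, if the wrist force passes 120 N, or if a joint passes its speed limit or range.

ROBOT

A 6-joint arm with a two-finger parallel gripper is mounted at the origin on the work surface. World frame = base frame: x ahead of the robot, y to its left, z up, the work surface at z = 0. Lengths are in mm, angles in degrees, forces in N, time in s.
With the tool pointing down it reaches from about 300 to 875 mm from the base axis. Payload 6.4 kg.
Tool frame: the origin (TCP) lies midway between the tips of the shut fingers; the grasp point (between the pads) lies 19 mm behind it (env.hold_point_z is the distance from the TCP to the grasp point, in mm); z points along the fingers, y is the direction in which the jaws open and shut (so a half turn about z gives the same grasp; the last joint's range is limited). The gripper opens to 88 mm and grips with 3 to 60 N. Pads are 18 mm wide; open, the fingers measure 123 mm over their backs; the gripper's body (75 mm by 187 mm) begins 45 mm behind the grasp point.
Start: joints at [-80.976, 10.359, 92.074, -0, 77.567, -11.82], TCP at [204.618, -537.376, 238.714] pointing down, gripper open.
Joint ranges: [-171.53, 171.53], [-51.25, 118.39], [17.06, 147.69], [-65.23, 245.23], [0, 150.52], [-178.68, 178.68]. Speed limits (degrees/s): [147.25, 147.25, 172.46, 180, 180, 180].

INTERFACE

Orientations are given as [roll, pitch, yaw] about the fixed x, y, z axes, in that order (R = Rz(yaw) Ry(pitch) Rx(roll)).
In Python, from workcell import env, imaging, workorder gives the robot as it stands.
- The arm moves only by the tool arm_command, never from a script. Its argument "plan" is a list that holds one entry, the list of rows, each a list of 5 numbers: the shift along the tool's x, y, z in mm, then the turn about the tool's z in degrees, then the opening, from -1 (shut) to 1 (fully open). A call has 1 to 5 rows; each row shifts and turns the pose as measured when the row begins, along the tool's axes as they then stand; what a row does not reach is not made up. A row lasts 1/10 s, in which the tool goes at most 50 mm and 8.59 degrees, less where a joint would pass 70% of its speed; a pose out of reach is approached as far as the arm can. A call with a gripper value outside its range is refused whole. The fingers move at their own pace and stop on an object; "grip_force" is the grip in N (left out, the last holds). Time passes only in rows, so rows that do not move let the fingers close. It gives the time, the measured TCP pose, the force and the opening at its end, in the units of the state.
- env.observe(): the state, without advancing time (a new reading comes with each control period).
- imaging.snapshot(name): name is "scene" or "top" or "wrist"; returns a dict with "img" (384x512x3 uint8, red, green, blue), "camera_matrix" (3x3 intrinsics, pixels), "dist_coeffs" ([k1, k2, p1, p2, k3] as OpenCV has them; the pictures are not rectified), "R" (3x3) and "t" (3): a world point X has camera coordinates R X + t. Camera axes: x right, y down, z forward; pixel columns grow to the right and rows downward; lengths in mm; the calibration is good to about 2 mm. A picture is of the moment at which its call begins. There is no depth.
- workorder.hand_in(): hands the job in, once; it reports no verdict.
The state is a dict: "t": time; "joint_pos": joint angles; "qd": joint speeds; "joint_torque": joint torques, N m; "tool_pos": TCP position; "eef_rot": TCP orientation; "force": force on the tool from outside, world axes, zero at the start; "moment": the same for the moment, N m; "width": finger opening in mm.
Only numpy, scipy, OpenCV 4.12 (cv2) and the standard library are available. Lean on these libraries where they do the work, as an engineer would, in place of code of your own. Each camera call takes 0.05 s, during which the arm holds its last target.

## Working session

There is one attempt and no reset: what is moved stays moved. The work goes in short steps, Python scripts to look and compute and a tool call to move; the robot and the scene stay as the last step left them, time stands still between calls to the robot, and variables do not carry over. Pictures are saved under pics/ and viewed, and the job is handed in when it is done.

Besides the shell and the picture viewer there is one more tool, called after ">>>" by a JSON object that holds its "api" and its "payload". arm_command: Moves the arm, as the interface text tells. Its arguments: {"type":"object","properties":{"plan":{"type":"array"},"grip_force":{"type":"number"}},"required":["plan"]}

```bash
mkdir -p pics; ls
cat > h.py <<'E'
import numpy as np, cv2, pickle
from workcell import env, imaging, workorder
def snap(cam,fn):
    s=imaging.snapshot(cam); cv2.imwrite(f'pics/{fn}.png',s['img'][:,:,::-1]); pickle.dump(s,open(f'pics/{fn}.pkl','wb')); return s
def load(fn): return pickle.load(open(f'pics/{fn}.pkl','rb'))
def K(s): return np.array(s['camera_matrix'],float),np.array(s['dist_coeffs'],float),np.array(s['R'],float),np.array(s['t'],float)
def ray(s,p):
    k,d,R,t=K(s); n=cv2.undistortPoints(np.array([[p]],float),k,d)[0,0]
    v=R.T@np.array([n[0],n[1],1]); return -R.T@t, v/np.linalg.norm(v)
def onz(s,p,z):
    c,v=ray(s,p); return c+v*(z-c[2])/v[2]
def tri(obs):
    A=np.zeros((3,3));b=np.zeros(3);L=[]
    for s,p in obs:
        c,v=ray(s,p); P=np.eye(3)-np.outer(v,v); A+=P;b+=P@c;L.append((c,P))
    X=np.linalg.solve(A,b); return X,[np.linalg.norm(P@(X-c)) for c,P in L]
def proj(s,X):
    k,d,R,t=K(s); return cv2.projectPoints(np.array(X,float).reshape(-1,1,3),cv2.Rodrigues(R)[0],t,k,d)[0][:,0]
def crop(fn,x0,y0,x1,y1,f,out):
    im=cv2.imread(f'pics/{fn}.png')[y0:y1,x0:x1]; im=cv2.resize(im,None,fx=f,fy=f,interpolation=cv2.INTER_CUBIC); cv2.imwrite(f'pics/{out}.png',im)
E
python3 - <<'E'
from h import *
for c in ['scene','top','wrist']:
    s=snap(c,c+'0'); k,d,R,t=K(s); print(c,(-R.T@t).round(0))
a=np.vstack([cv2.imread('pics/scene0.png')])
print(env.observe(), env.hold_point_z)
E
```

```text
pics
scene [1209.  673.  959.]
top [ 254.    7. 1689.]
wrist [ 270. -512.  385.]
{'t': 0.15, 'joint_pos': array([-8.09776683e+01,  1.03912075e+01,  9.21166103e+01, -1.60761871e-03,
        7.75660915e+01, -1.18210383e+01]), 'qd': array([-0.05961649, -0.14443592, -0.16803226,  0.00132578,  0.0874744 ,
       -0.08973339]), 'joint_torque': array([ 2.24206437e-03, -4.34224856e+01, -3.42175269e+01,  7.03628710e-02,
        3.55099468e-02, -8.01878491e-05]), 'tool_pos': array([ 204.53051062, -536.9771844 ,  238.04191038]), 'eef_rot': array([-1.79927337e+02, -1.36045566e-02,  2.08437086e+01]), 'force': array([-0.13643247,  0.04878048, -0.16246928]), 'moment': array([ 0.00401912,  0.00306576, -0.02010547]), 'width': 88.39138766434979} 18.700000000000003
```

View pics/scene0.png

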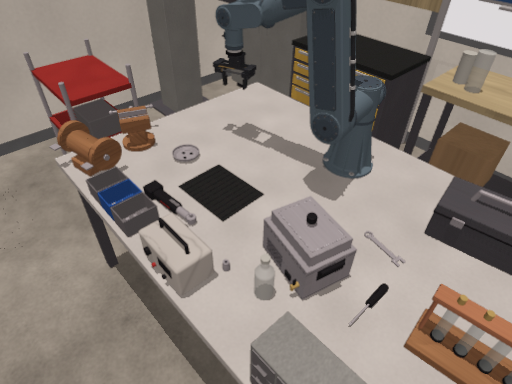

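View pics/top0.png

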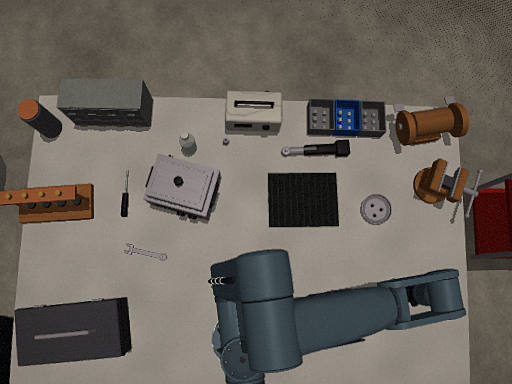

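View pics/wrist0.png

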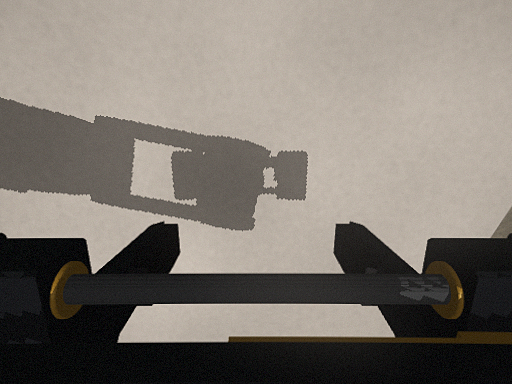

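The scene view shows the bath with its lid and the knob at about (312,218), and the black mat at (220,190). In the top view the knob is at (178,182) and the mat at (303,200). I'll enlarge both.

Run:
```python
from h import *
crop('top0',130,140,230,225,7,'top0b'); crop('scene0',250,190,360,300,5,'scene0b')
crop('top0',255,160,350,235,7,'top0m')
```

```text
(no output)
```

View pics/top0b.png

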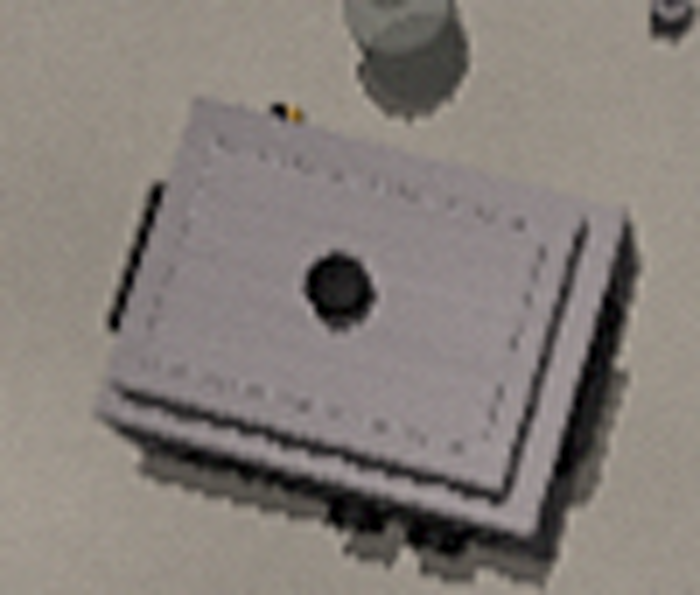

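View pics/scene0b.png

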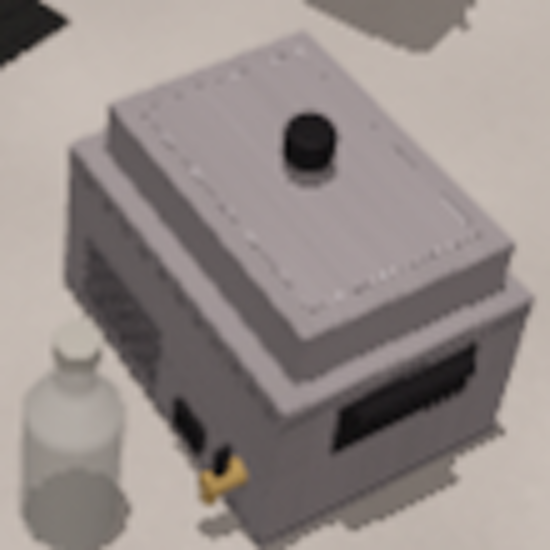

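View pics/top0m.png

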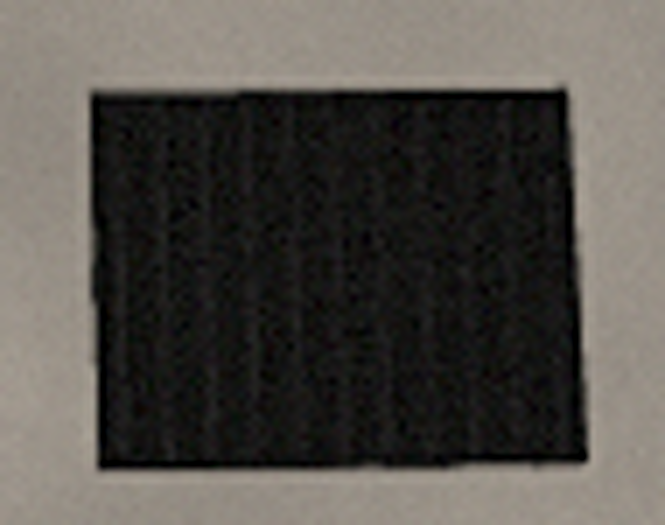

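Run:
```python
from h import *
t=load('top0');s=load('scene0')
T=lambda x,y:(130+(x-3)/7,140+(y-3)/7)
S=lambda x,y:(250+(x-2)/5,190+(y-2)/5)
X,e=tri([(t,T(337,283)),(s,S(310,129))]);print('knob top',X,e)
H=[onz(t,T(*p),140) for p in [(195,98),(630,210),(535,535),(98,412)]]
print(np.round(H,1), np.mean(H,0))
for a,b in [(0,1),(3,2)]: v=H[b]-H[a];print(np.linalg.norm(v),np.degrees(np.arctan2(v[1],v[0]))+90)
for a,b in [(3,0),(2,1)]: v=H[b]-H[a];print(np.linalg.norm(v),np.degrees(np.arctan2(v[1],v[0])))
# housing far right corner in both
for a,b in [((630,210),(72,150)),((98,412),(530,300)),((195,98),(290,415))]:
    print(tri([(t,T(*a)),(s,S(*b))]))
M=lambda x,y:(255+(x-3)/7,160+(y-3)/7)
Mm=[onz(t,M(*p),3) for p in [(92,92),(566,90),(586,462),(100,466)]]
print(np.round(Mm,1),np.mean(Mm,0))
```

```text
knob top [565.12999914 241.24580845 212.66239829] [np.float64(0.13254500326368232), np.float64(0.1325450032637864)]
[[679.3 334.7 140. ]
 [624.5  99.8 140. ]
 [450.1 142.4 140. ]
 [508.  374.3 140. ]] [565.45999005 237.79236093 140.        ]
241.14093269601776 -13.128820483512882
239.0651852841103 -14.016369699496096
175.84066453828072 -13.03550592471805
179.55276428278367 -13.708974439569474
(array([625.23803186, 102.21435052, 130.62647119]), [np.float64(2.3672446132503815), np.float64(2.367244613250501)])
(array([508.81868242, 376.49634203, 133.07222504]), [np.float64(0.6049969646188511), np.float64(0.6049969646188984)])
(array([679.94410798, 336.25958492, 135.84566544]), [np.float64(0.8684703410542918), np.float64(0.8684703410544143)])
[[ 650.1  -86.4    3. ]
 [ 659.9 -362.2    3. ]
 [ 443.4 -371.3    3. ]
 [ 434.2  -94.8    3. ]] [ 546.91179574 -228.67878685    3.        ]
```

>>> {"api": "arm_command", "payload": {"plan": [[[0,0,-15,-8.5,1],[0,0,-15,-8.5,1],[0,0,-15,-8.5,1],[0,0,-15,-8.5,1],[0,0,-15,-8.5,1]]]}}

```text
t: 0.65
tool_pos: [204.1, -534.5, 310.2]
eef_rot: [-179.6, -0.6, 64.1]
force: [0.2, 0.5, 0.2]
width: 88.3
```

>>> {"api": "arm_command", "payload": {"plan": [[[0,0,0,-6,1],[0,0,0,-6,1],[0,0,0,0,1]]]}}

```text
t: 0.95
tool_pos: [204.3, -535.3, 312.6]
eef_rot: [-179.8, -0.4, 76.7]
force: [-0.5, -0.2, 0.1]
width: 88.3
```

```bash
cat >> h.py <<'E'
from scipy.spatial.transform import Rotation as Ro
def st():
    o=env.observe(); print('t',round(o['t'],2),'p',o['tool_pos'].round(1),'rot',o['eef_rot'].round(1),'F',o['force'].round(1),'M',o['moment'].round(2),'w',round(o['width'],1)); return o
def to(X,o=None):
    o=o or st(); R=Ro.from_euler('xyz',o['eef_rot'],degrees=True).as_matrix(); d=R.T@(np.array(X)-o['tool_pos']); print('to',X,'tool shift',d.round(1)); return d
E
python3 -c "
from h import *
to([565,241,300])"
```

```text
t 0.95 p [ 204.3 -535.3  312.6] rot [-179.8   -0.4   76.7] F [-0.5 -0.2  0.1] M [-0.03 -0.06 -0.01] w 88.3
to [565, 241, 300] tool shift [838.2 172.9  18.4]
```

>>> {"api": "arm_command", "payload": {"plan": [[[45,9,0,0,1],[45,9,0,0,1],[45,9,0,0,1],[45,9,0,0,1],[45,9,0,0,1]]]}}

```text
t: 1.45
tool_pos: [300.8, -324.2, 310.5]
eef_rot: [-179.7, -0.7, 75.3]
force: [0.7, -0.0, 0.7]
width: 87.9
```

>>> {"api": "arm_command", "payload": {"plan": [[[45,9,0,0,1],[45,9,0,0,1],[45,9,0,0,1],[45,9,0,0,1],[45,9,0,0,1]]]}}

```text
t: 1.95
tool_pos: [404.5, -109.3, 312.2]
eef_rot: [-179.7, -0.7, 74.1]
force: [1.0, 0.1, 0.0]
width: 87.8
```

>>> {"api": "arm_command", "payload": {"plan": [[[45,9,0,0,1],[45,9,0,0,1],[45,9,0,0,1],[0,0,0,0,1]]]}}

```text
t: 2.35
tool_pos: [469.8, 23.7, 313.4]
eef_rot: [-179.7, -0.7, 73.8]
force: [-0.1, -0.7, -0.0]
width: 87.7
```

```bash
python3 -c "
from h import *
snap('wrist','w1');to([565,241,300])"
```

```text
t 2.4 p [469.   21.8 313.2] rot [-179.7   -0.7   73.7] F [-0.3 -0.4 -0.6] M [-0.04 -0.07  0.03] w 88.1
to [565, 241, 300] tool shift [237.2  30.8  15.8]
```

View pics/w1.png

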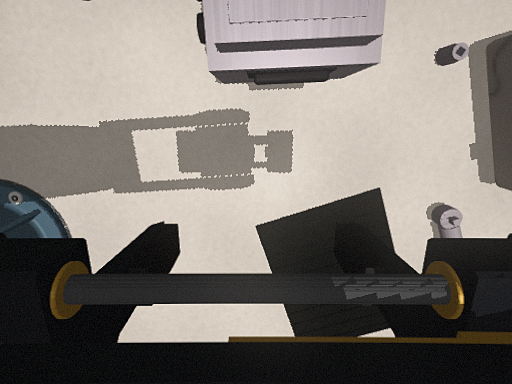

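Wrist view: the near side of the bath is at the top of the image, with its bottom edge around rows 65–80, and the knob isn't in view yet. Moving closer.

>>> {"api": "arm_command", "payload": {"plan": [[[40,6,0,-1,1],[40,6,0,-1,1],[40,6,0,0,1],[15,3,0,0,1],[0,0,0,0,1]]]}}

```text
t: 2.9
tool_pos: [526.0, 143.6, 313.0]
eef_rot: [-179.6, -0.4, 74.8]
force: [-0.0, -0.6, 0.1]
width: 88.3
```

```bash
python3 -c "
from h import *
snap('wrist','w2');to([565,241,300])"
```

```text
t 2.95 p [525.7 142.8 312.9] rot [-179.6   -0.4   74.8] F [ 0.6 -1.2 -1.1] M [-0.1  -0.04  0.01] w 88.3
to [565, 241, 300] tool shift [105.   12.3  13.6]
```

View pics/w2.png

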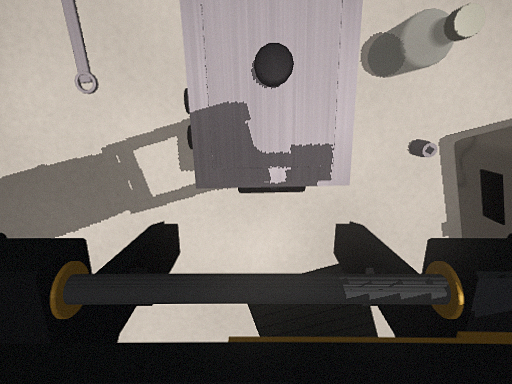

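Knob top face is at about (273,62), and the bath is nearly aligned with the image columns. Triangulating with the other views.

```bash
python3 -c "
from h import *
crop('w2',240,30,310,100,8,'w2k')
t=load('top0');s=load('scene0');w=load('w2')
for z in (213,218): print(onz(w,(273,60),z),onz(t,(177.7,180),z),onz(s,(311.6,215.4),z))
print(tri([(w,(273,60)),(t,(177.7,180)),(s,(311.6,215.4))]))
print(tri([(w,(273,60)),(s,(311.6,215.4))]))
"
```

```text
[565.99679477 244.58945111 213.        ] [565.1319969  241.13312843 213.        ] [565.34486898 241.54950137 213.        ]
[565.56631143 243.89592552 218.        ] [564.07678058 240.34072747 218.        ] [569.65700612 244.44168982 218.        ]
(array([565.6443929 , 242.49951017, 213.65099309]), [np.float64(1.9992629952703653), np.float64(1.566459612297298), np.float64(0.6261416178461943)])
(array([566.42802436, 243.49302221, 215.02332385]), [np.float64(1.0141113338477878), np.float64(1.014111333847775)])
```

View pics/w2k.png

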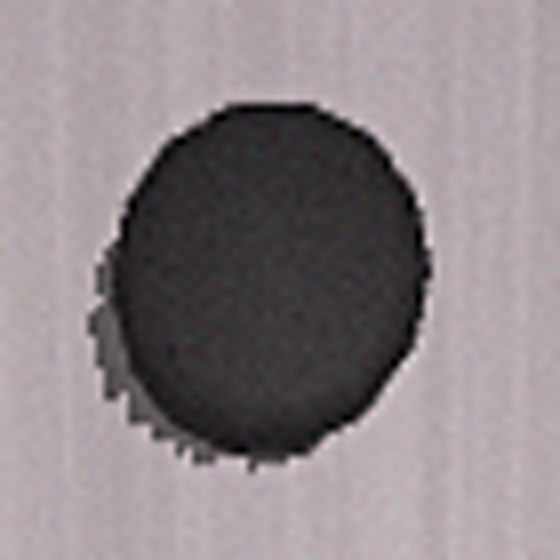

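```bash
python3 -c "
from h import *
w=load('w2');print(onz(w,(274,62),216)); to([565.3,242,189])"
```

```text
[566.14848131 242.54923188 216.        ]
t 2.95 p [525.7 142.8 312.9] rot [-179.6   -0.4   74.8] F [ 0.6 -1.2 -1.1] M [-0.1  -0.04  0.01] w 88.3
to [565.3, 242, 189] tool shift [105.3  13.1 124.6]
```

>>> {"api": "arm_command", "payload": {"plan": [[[40,5,0,-1,0.5],[40,5,0,-1,0.5],[25,3,10,0,0.5],[0,0,10,0,0.5],[0,0,0,0,0.5]]]}}

```text
t: 3.45
tool_pos: [565.5, 232.1, 293.0]
eef_rot: [-179.6, -0.1, 76.0]
force: [-1.0, -0.3, 0.4]
width: 66.0
```

```bash
python3 -c "
from h import *
to([565.8,242.3,189])"
```

```text
t 3.45 p [565.5 232.1 293. ] rot [-1.796e+02 -1.000e-01  7.600e+01] F [-1.  -0.3  0.4] M [-0.05 -0.14 -0.01] w 66.0
to [565.8, 242.3, 189] tool shift [  9.7  -1.4 104. ]
```

>>> {"api": "arm_command", "payload": {"plan": [[[10,-1,25,0,0.3],[0,0,25,0,0.3],[0,0,25,0,0.3],[0,0,10,0,0.3],[0,0,0,0,0.3]]]}}

```text
t: 3.95
tool_pos: [566.9, 231.8, 208.9]
eef_rot: [-179.8, -0.0, 75.4]
force: [-0.8, 1.6, -0.0]
width: 57.1
```

```bash
python3 -c "
from h import *
to([565.8,242.3,189]);snap('scene','s2'); crop('s2',250,130,380,260,5,'s2c');snap('wrist','w3')"
```

```text
t 3.95 p [566.9 231.8 208.9] rot [-179.8   -0.    75.4] F [-0.8  1.6 -0. ] M [-0.11 -0.05 -0.05] w 57.1
to [565.8, 242.3, 189] tool shift [ 9.8 -3.6 19.9]
```

View pics/s2c.png

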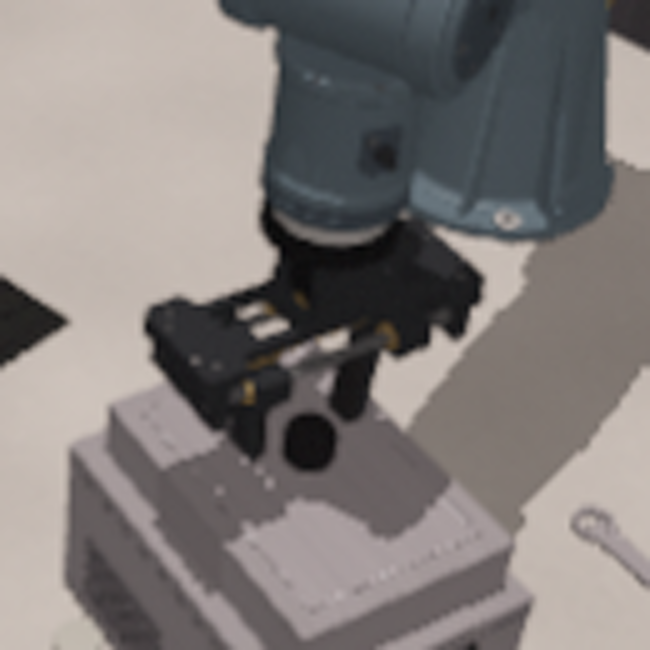

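View pics/w3.png

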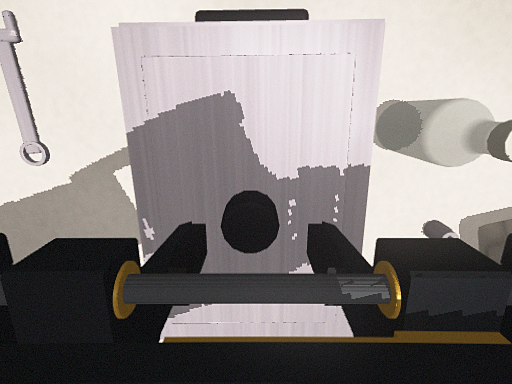

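The knob sits between the fingers but about 10 mm ahead of them (wrist view (250,222); finger midline near column 257). Short shifts lag, so I'll repeat them.

>>> {"api": "arm_command", "payload": {"plan": [[[10,-3,3,-1,0.2],[7,-2,3,0,0.2],[4,-1,3,0,0.2],[2,0,3,0,0.2],[0,0,2,0,0.2]]]}}

```text
t: 4.55
tool_pos: [570.1, 259.3, 201.0]
eef_rot: [179.6, -0.3, 76.6]
force: [0.3, 0.1, -0.1]
width: 52.5
```

```bash
python3 -c "
from h import *
to([565.8,242.3,189])"
```

```text
t 4.55 p [570.1 259.3 201. ] rot [179.6  -0.3  76.6] F [ 0.3  0.1 -0.1] M [-0.05 -0.09 -0.  ] w 52.5
to [565.8, 242.3, 189] tool shift [-17.6  -0.3  11.9]
```

>>> {"api": "arm_command", "payload": {"plan": [[[0,0,0,0,0.2]]]}}

```text
t: 4.65
tool_pos: [569.8, 259.5, 200.5]
eef_rot: [179.7, -0.3, 76.6]
force: [0.7, 0.4, 0.1]
width: 52.9
```

>>> {"api": "arm_command", "payload": {"plan": [[[-10,0,0,0,0.2]]]}}

```text
t: 4.75
tool_pos: [567.4, 250.3, 200.4]
eef_rot: [179.7, -0.3, 76.7]
force: [0.1, 0.3, 0.1]
width: 52.7
```

>>> {"api": "arm_command", "payload": {"plan": [[[0,0,0,0,0.2]]]}}

```text
t: 4.85
tool_pos: [567.1, 249.1, 200.1]
eef_rot: [179.7, -0.3, 76.6]
force: [0.9, -0.3, 0.3]
width: 52.8
```

```bash
python3 -c "
from h import *
to([565.8,242.3,189])"
```

```text
t 4.85 p [567.1 249.1 200.1] rot [179.7  -0.3  76.6] F [ 0.9 -0.3  0.3] M [ 0.   -0.04 -0.04] w 52.8
to [565.8, 242.3, 189] tool shift [-6.9  0.2 11.1]
```

>>> {"api": "arm_command", "payload": {"plan": [[[-7,0,6,0,0.2],[0,0,4,0,0.2]]]}}

```text
t: 5.05
tool_pos: [565.9, 241.1, 190.3]
eef_rot: [179.6, -0.3, 76.6]
force: [0.4, 0.4, -0.4]
width: 52.8
```

```bash
python3 -c "
from h import *
to([565.8,242.3,189])"
```

```text
t 5.05 p [565.9 241.1 190.3] rot [179.6  -0.3  76.6] F [ 0.4  0.4 -0.4] M [-0.01 -0.04 -0.05] w 52.8
to [565.8, 242.3, 189] tool shift [ 1.2 -0.4  1.3]
```

Well placed; check with the wrist picture before closing.

```bash
python3 -c "
from h import *
snap('wrist','w4')"
```

```text
(no output)
```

View pics/w4.png

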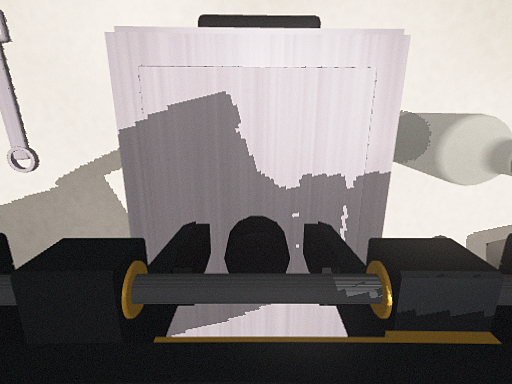

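The knob is centred between the fingers, around (257,245). Closing.

>>> {"api": "arm_command", "payload": {"plan": [[[0,0,0,0,-1],[0,0,0,0,-1],[0,0,0,0,-1],[0,0,0,0,-1]]], "grip_force": 30}}

```text
t: 5.5
tool_pos: [565.7, 241.1, 189.3]
eef_rot: [179.7, -0.3, 76.5]
force: [0.1, -0.7, -0.4]
width: 31.0
```

>>> {"api": "arm_command", "payload": {"plan": [[[0,0,0,0,-1],[0,0,0,0,-1],[0,0,-6,0,-1],[0,0,-10,0,-1]]]}}

```text
t: 5.9
tool_pos: [563.4, 240.8, 202.8]
eef_rot: [-180.0, -0.1, 76.6]
force: [-0.1, -0.2, -5.4]
width: 30.9
```

```bash
python3 -c "
from h import *
st()"
```

```text
t 5.9 p [563.4 240.8 202.8] rot [-1.80e+02 -1.00e-01  7.66e+01] F [-0.1 -0.2 -5.4] M [-0.03 -0.03 -0.  ] w 30.9
```

>>> {"api": "arm_command", "payload": {"plan": [[[0,0,-15,0,-1],[0,0,-20,0,-1],[0,0,-15,0,-1],[0,0,0,0,-1]]]}}

```text
t: 6.3
tool_pos: [563.4, 241.1, 258.3]
eef_rot: [180.0, -0.1, 76.6]
force: [0.5, 0.4, -3.7]
width: 31.4
```

```bash
python3 -c "
from h import *
to([547,-229,240]);snap('scene','s3');snap('top','t3')"
```

```text
t 6.3 p [563.4 241.1 258.3] rot [ 1.80e+02 -1.00e-01  7.66e+01] F [ 0.5  0.4 -3.7] M [-0.05 -0.08 -0.02] w 31.4
to [547, -229, 240] tool shift [-461.1   93.1   17.1]
```

View pics/s3.png

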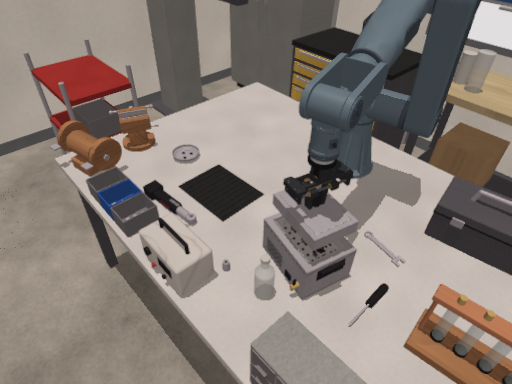

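The lid is up and the rack shows inside the tank. Now over to the mat.

>>> {"api": "arm_command", "payload": {"plan": [[[-25,5,0,0,-1],[-40,8,0,0,-1],[-45,9,0,0,-1],[-45,9,0,0,-1],[-45,9,0,0,-1]]]}}

```text
t: 6.9
tool_pos: [551.6, 37.3, 249.6]
eef_rot: [-179.4, -0.1, 77.2]
force: [0.4, 0.2, -5.2]
width: 31.1
```

>>> {"api": "arm_command", "payload": {"plan": [[[-45,9,0,-2,-1],[-45,10,0,-2,-1],[-45,12,0,-2,-1],[-40,12,0,-2,-1],[-20,6,0,-2,-1]]]}}

```text
t: 7.4
tool_pos: [563.9, -172.6, 243.0]
eef_rot: [-179.0, -0.3, 87.4]
force: [0.6, 0.9, -5.5]
width: 30.7
```

```bash
python3 -c "
from h import *
to([547,-229,200])"
```

```text
t 7.4 p [ 563.9 -172.6  243. ] rot [-179.    -0.3   87.4] F [ 0.6  0.9 -5.5] M [-0.02 -0.12 -0.01] w 30.7
to [547, -229, 200] tool shift [-57.4 -13.5  42.9]
```

>>> {"api": "arm_command", "payload": {"plan": [[[-25,-6,10,-2,-1],[-20,-5,10,-2,-1],[-10,-2,10,-1,-1],[0,0,10,0,-1],[0,0,0,0,-1]]]}}

```text
t: 7.9
tool_pos: [545.6, -232.1, 195.7]
eef_rot: [-178.6, -0.7, 92.3]
force: [0.3, 1.0, -5.5]
width: 31.1
```

```bash
python3 -c "
from h import *
to([547,-229,52.3]); snap('wrist','w5')
snap('scene','s5');crop('s5',150,100,330,250,4,'s5c')"
```

```text
t 7.9 p [ 545.6 -232.1  195.7] rot [-178.6   -0.7   92.3] F [ 0.3  1.  -5.5] M [ 0.05 -0.12  0.01] w 31.1
to [547, -229, 52.3] tool shift [  1.4   4.9 143.3]
```

View pics/w5.png

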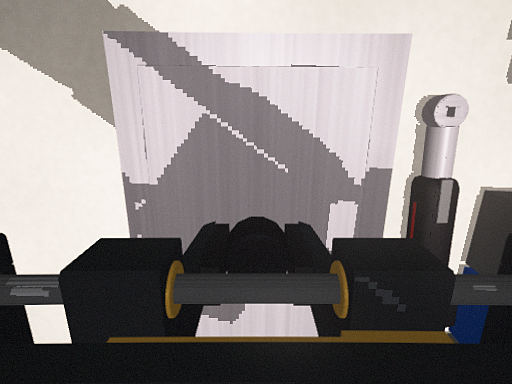

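View pics/s5c.png

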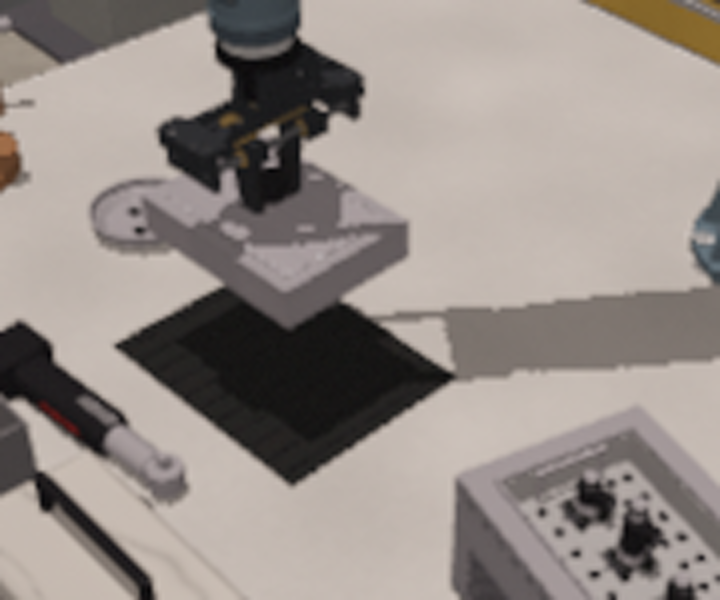

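The lid is level and aligned above the mat, clear of the ratchet. Descending.

>>> {"api": "arm_command", "payload": {"plan": [[[1,4,25,0,-1],[0,0,30,0,-1],[0,0,30,0,-1],[0,0,15,0,-1],[0,0,5,0,-1]]]}}

```text
t: 8.5
tool_pos: [554.4, -228.2, 96.0]
eef_rot: [-179.3, -0.2, 92.6]
force: [0.3, 0.6, -5.5]
width: 31.1
```

```bash
python3 -c "
from h import *
to([547,-229,52.3])"
```

```text
t 8.5 p [ 554.4 -228.2   96. ] rot [-179.3   -0.2   92.6] F [ 0.3  0.6 -5.5] M [-0.03 -0.13 -0.  ] w 31.1
to [547, -229, 52.3] tool shift [-0.6 -6.9 43.7]
```

>>> {"api": "arm_command", "payload": {"plan": [[[0,-4,12,0,-1],[0,-2,10,0,-1],[0,0,8,0,-1],[0,0,4,0,-1],[0,0,0,0,-1]]]}}

```text
t: 9.0
tool_pos: [549.8, -229.0, 62.7]
eef_rot: [-179.6, -0.0, 92.6]
force: [-0.2, -0.2, -5.1]
width: 31.2
```

```bash
python3 -c "
from h import *
to([547,-229,52.3])"
```

```text
t 9.0 p [ 549.8 -229.    62.7] rot [-179.6   -0.    92.6] F [-0.2 -0.2 -5.1] M [-0.04 -0.11  0.01] w 31.2
to [547, -229, 52.3] tool shift [ 0.2 -2.7 10.4]
```

>>> {"api": "arm_command", "payload": {"plan": [[[0,0,4,0,-1],[0,0,3,0,-1],[0,0,0,0,-1]]]}}

```text
t: 9.3
tool_pos: [550.6, -229.8, 56.3]
eef_rot: [-179.7, 0.0, 92.6]
force: [-1.0, -0.2, -4.9]
width: 31.2
```

>>> {"api": "arm_command", "payload": {"plan": [[[0,0,1.5,0,-1],[0,0,0,0,-1]]]}}

```text
t: 9.5
tool_pos: [550.8, -229.9, 55.0]
eef_rot: [-179.7, 0.1, 92.6]
force: [-0.4, -0.2, -5.0]
width: 31.3
```

>>> {"api": "arm_command", "payload": {"plan": [[[0,0,1.5,0,-1],[0,0,0,0,-1]]]}}

```text
t: 9.7
tool_pos: [551.0, -230.0, 53.6]
eef_rot: [-179.7, 0.1, 92.6]
force: [-0.3, -0.1, -5.4]
width: 30.8
```

>>> {"api": "arm_command", "payload": {"plan": [[[0,0,1.5,0,-1],[0,0,0,0,-1]]]}}

```text
t: 9.9
tool_pos: [551.4, -230.3, 52.8]
eef_rot: [-179.8, 0.1, 92.6]
force: [0.5, 1.1, -3.2]
width: 30.9
```

>>> {"api": "arm_command", "payload": {"plan": [[[0,0,1,0,-1],[0,0,0,0,-1]]]}}

```text
t: 10.1
tool_pos: [551.7, -230.5, 52.6]
eef_rot: [-179.8, 0.1, 92.6]
force: [-0.7, 0.8, -2.8]
width: 31.1
```

>>> {"api": "arm_command", "payload": {"plan": [[[0,0,1,0,-1],[0,0,0.5,0,-1]]]}}

```text
t: 10.3
tool_pos: [551.7, -230.6, 52.2]
eef_rot: [-179.8, 0.1, 92.6]
force: [-4.5, 2.0, 4.1]
width: 31.0
```

>>> {"api": "arm_command", "payload": {"plan": [[[0,0,0,0,0.3],[0,0,0,0,0.3],[0,0,0,0,0.3],[0,0,0,0,0.3]]]}}

```text
t: 10.7
tool_pos: [553.6, -231.8, 53.3]
eef_rot: [180.0, 0.3, 92.6]
force: [0.3, 0.3, -0.1]
width: 57.1
```

>>> {"api": "arm_command", "payload": {"plan": [[[0,0,-5,0,0.3],[0,0,-15,0,0.3],[0,0,-30,0,0.3],[0,0,-40,0,0.3],[0,0,-45,0,0.3]]]}}

```text
t: 11.2
tool_pos: [549.8, -228.7, 188.0]
eef_rot: [-179.4, -0.1, 92.6]
force: [-0.0, -0.4, -0.6]
width: 57.9
```

```bash
python3 -c "
from h import *
st();snap('scene','s6');crop('s6',150,100,330,250,4,'s6c');snap('top','t6');crop('t6',130,100,390,290,3,'t6c')"
```

```text
t 11.2 p [ 549.8 -228.7  188. ] rot [-1.794e+02 -1.000e-01  9.260e+01] F [-0.  -0.4 -0.6] M [-0.05 -0.12  0.03] w 57.9
```

View pics/s6c.png

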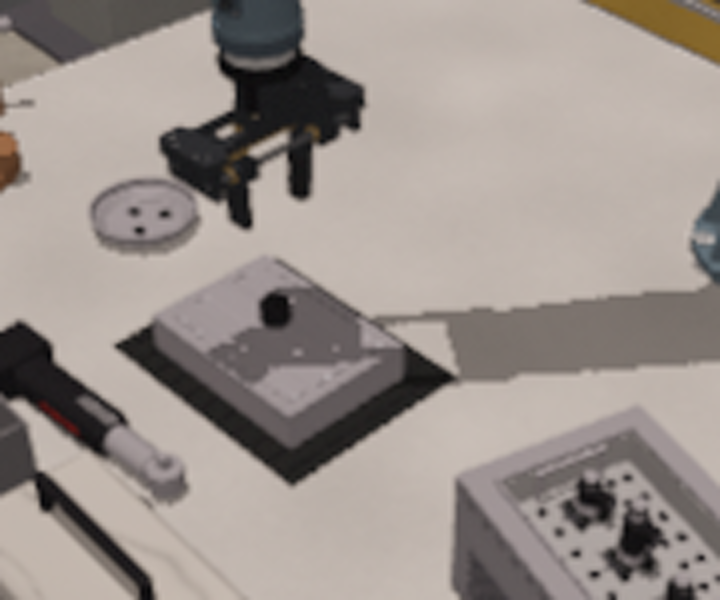

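View pics/t6c.png

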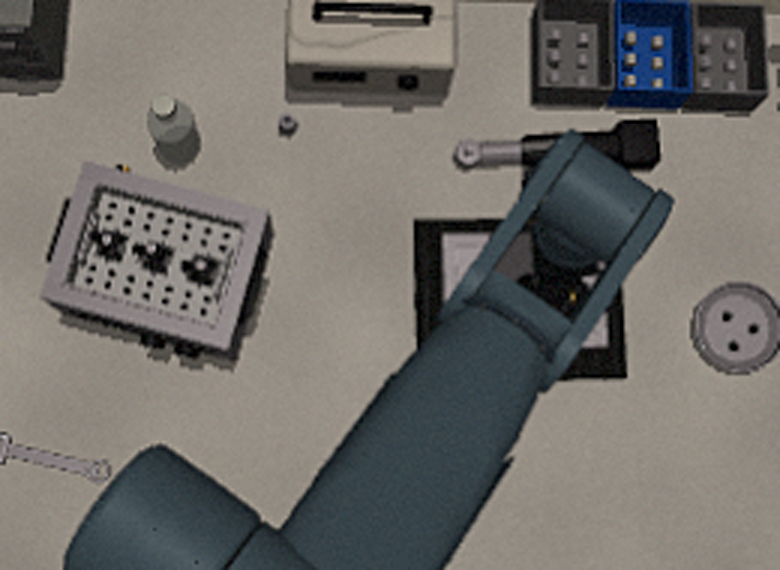

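The lid sits flat on the mat, knob up, with a margin all round. Now the rack.

```bash
python3 -c "
from h import *
crop('s6',260,195,360,295,7,'s6r');crop('t6',145,150,225,215,9,'t6r')"
```

```text
(no output)
```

View pics/s6r.png

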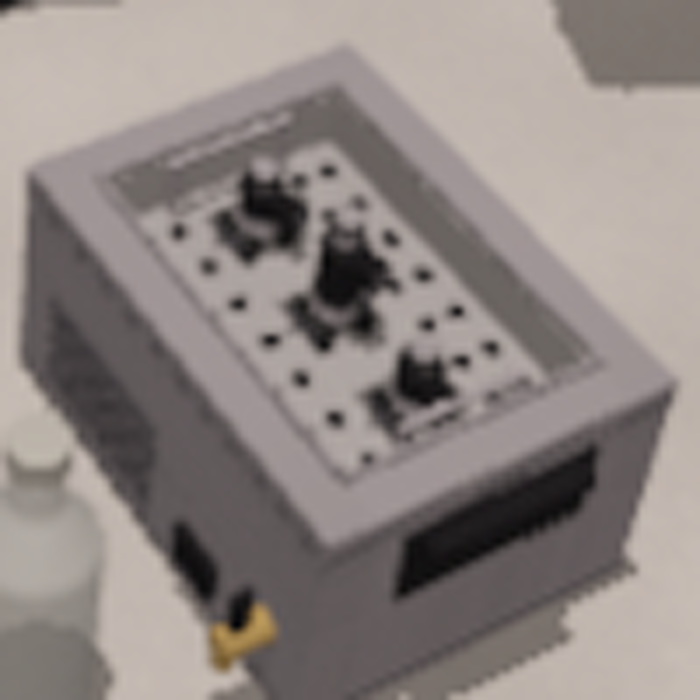

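View pics/t6r.png

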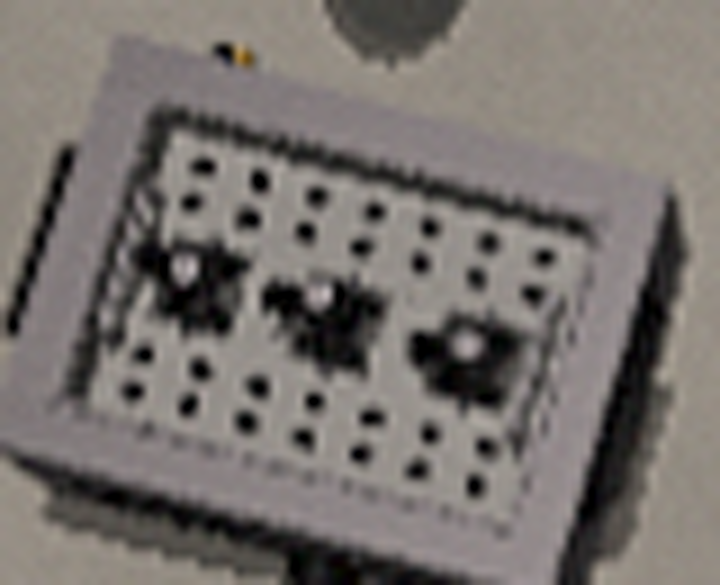

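The middle injector looks like the tall one: scene crop (348,232), top crop (320,293). Going over to confirm with the wrist camera.

```bash
python3 -c "
from h import *
t=load('t6');s=load('s6')
T=lambda x,y:(145+(x-4)/9,150+(y-4)/9)
S=lambda x,y:(260+(x-3)/7,195+(y-3)/7)
for a,b in [((320,293),(348,232)),((185,268),(430,355)),((467,343),(263,170))]: print(tri([(t,T(*a)),(s,S(*b))]))
to([548,165,290])"
```

```text
(array([567.69540629, 240.98032508, 161.81942608]), [np.float64(1.16756118790378), np.float64(1.1675611879037415)])
(array([580.41611327, 300.25920422, 142.34112824]), [np.float64(1.4892856794696032), np.float64(1.4892856794695757)])
(array([552.85390368, 181.55629967, 144.69522261]), [np.float64(0.0015512359998707144), np.float64(0.0015512359998878101)])
t 11.3 p [ 554.3 -231.5  195.5] rot [179.9   0.4  92.6] F [ 1.3 -1.5 -0.1] M [-0.02 -0.11  0.02] w 57.2
to [548, 165, 290] tool shift [395.7  12.1 -97.1]
```

>>> {"api": "arm_command", "payload": {"plan": [[[0,0,-40,3,0.2],[20,0,-40,3,0.2],[40,1,-15,3,0.2],[45,1,0,3,0.2],[45,3,0,3,0.2]]]}}

```text
t: 11.8
tool_pos: [574.7, -84.1, 299.6]
eef_rot: [179.3, 0.5, 76.5]
force: [0.2, -0.1, 0.3]
width: 52.9
```

>>> {"api": "arm_command", "payload": {"plan": [[[45,7,0,0,0.2],[45,7,0,0,0.2],[45,7,0,0,0.2],[30,5,0,0,0.2],[0,0,0,0,0.2]]]}}

```text
t: 12.3
tool_pos: [640.0, 82.3, 303.8]
eef_rot: [178.9, 0.4, 76.7]
force: [-0.9, -0.6, -0.5]
width: 52.9
```

```bash
python3 -c "
from h import *
to([548,165,290])"
```

```text
t 12.3 p [640.   82.3 303.8] rot [178.9   0.4  76.7] F [-0.9 -0.6 -0.5] M [-0.04 -0.02  0.03] w 52.9
to [548, 165, 290] tool shift [  59.4 -108.8   11.4]
```

>>> {"api": "arm_command", "payload": {"plan": [[[20,-35,0,0,0.2],[20,-35,0,0,0.2],[20,-35,0,0,0.2],[4,-8,0,0,0.2],[0,0,0,0,0.2]]]}}

```text
t: 12.8
tool_pos: [541.0, 169.8, 301.7]
eef_rot: [178.8, 0.5, 76.6]
force: [0.4, 0.8, -1.0]
width: 52.9
```

```bash
python3 -c "
from h import *
to([548,165,290]);snap('wrist','w7')"
```

```text
t 12.8 p [541.  169.8 301.7] rot [178.8   0.5  76.6] F [ 0.4  0.8 -1. ] M [-0.04 -0.09  0.05] w 52.9
to [548, 165, 290] tool shift [-3.   7.6 11.9]
```

View pics/w7.png

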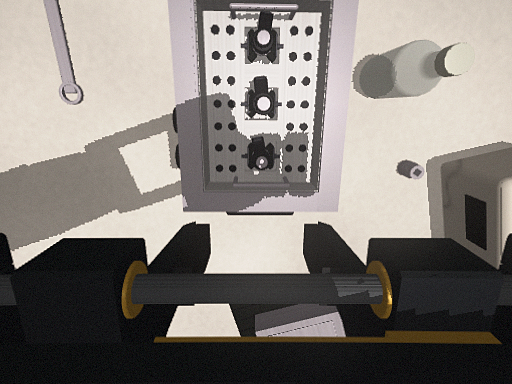

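```bash
python3 -c "
from h import *
crop('w7',195,0,325,200,4,'w7c')"
```

```text
(no output)
```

View pics/w7c.png

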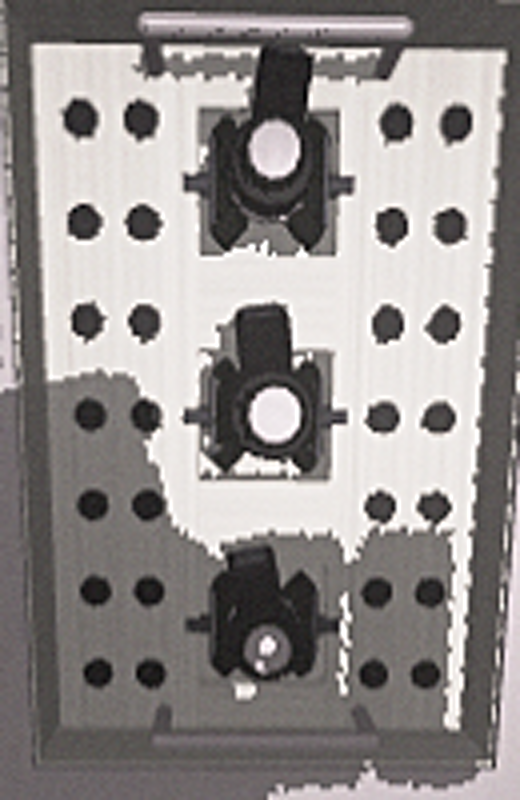

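>>> {"api": "arm_command", "payload": {"plan": [[[-15,5,10,0,0],[-25,5,12,0,0],[-10,0,12,0,0],[0,0,12,0,0],[0,0,0,0,0]]]}}

```text
t: 13.35
tool_pos: [543.6, 108.5, 252.4]
eef_rot: [178.8, 0.5, 76.2]
force: [-0.2, 0.7, 0.6]
width: 44.0
```

```bash
python3 -c "
from h import *
st();snap('wrist','w8');crop('w8',175,0,355,200,4,'w8c')"
```

```text
t 13.35 p [543.6 108.5 252.4] rot [178.8   0.5  76.2] F [-0.2  0.7  0.6] M [-0.01 -0.05  0.01] w 44.0
```

View pics/w8c.png

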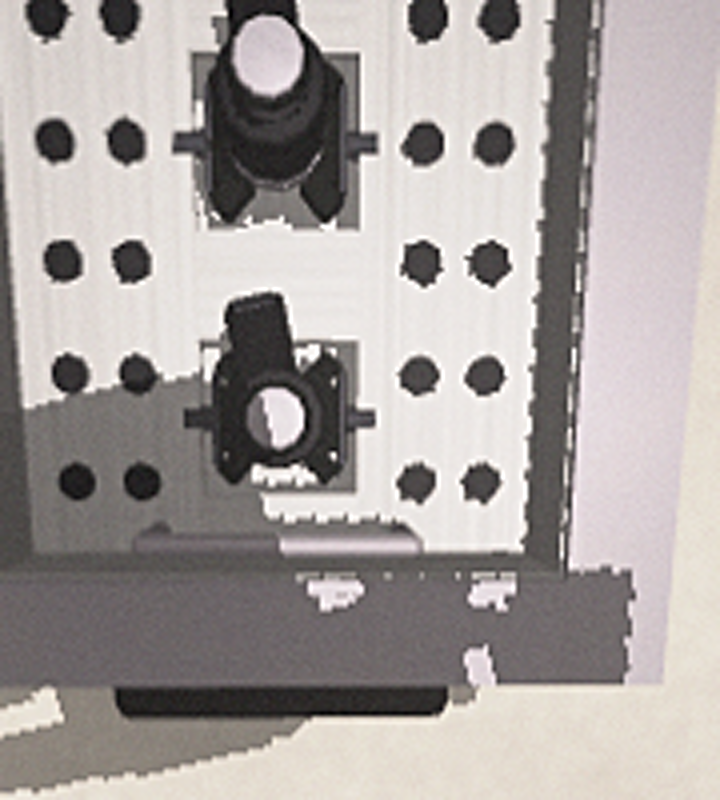

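```bash
python3 -c "
from h import *
a=load('w7');b=load('w8');t=load('t6');s=load('s6')
A=lambda x,y:(195+(x-1.5)/4,(y-1.5)/4)
B=lambda x,y:(175+(x-1.5)/4,(y-1.5)/4)
pt=(145+316/9,150+289/9);ps=(260+345/7,195+229/7)
print('tall top',tri([(a,A(275,413)),(b,B(269,56))]))
print(tri([(a,A(275,413)),(b,B(269,56)),(t,pt),(s,ps)]))
print(tri([(a,A(275,413)),(s,ps)]))
for z in (168,174): print(z,[onz(q,p,z).round(1) for q,p in ((a,A(275,413)),(b,B(269,56)),(t,pt),(s,ps))])
L=tri([(a,A(190,415)),(b,B(180,142))]);R=tri([(a,A(340,415)),(b,B(370,142))]);print(L,R,(L[0]+R[0])/2)
v=R[0]-L[0];print(np.degrees(np.arctan2(v[1],v[0])))
S1=tri([(a,A(270,648)),(b,B(280,418))]);print('short -y',S1)
# plug direction tall
print('plug end', onz(a,A(263,310),160))
# edges of tank inner: rack hole column
h=[tri([(a,A(*p)),(b,B(*q))])[0] for p,q in [((145,415),(127,140)),((384,417),(424,142)),((149,590),(137,375)),((376,590),(418,377))]]
print(np.round(h,1))
"
```

```text
tall top (array([566.49022829, 239.604852  , 172.8677937 ]), [np.float64(0.05942424910895283), np.float64(0.05942424910891758)])
(array([567.30447396, 240.96403021, 162.28634456]), [np.float64(1.439193281718295), np.float64(1.4712783521976167), np.float64(1.3947548239936123), np.float64(1.1085385273654718)])
(array([566.46170111, 240.39460797, 160.49965646]), [np.float64(0.9662714766653699), np.float64(0.9662714766654218)])
168 [array([566.6, 239.6, 168. ]), array([566.8, 240.9, 168. ]), array([567.1, 239.1, 168. ]), array([572. , 245.3, 168. ])]
174 [array([566.4, 239.6, 174. ]), array([566.5, 239.3, 174. ]), array([565.8, 238.2, 174. ]), array([576.8, 248.5, 174. ])]
(array([545.24923365, 244.55273198, 110.52394864]), [np.float64(0.16999557316009956), np.float64(0.16999557316036545)]) (array([587.31638672, 234.60665177, 109.52263954]), [np.float64(0.006881878370900124), np.float64(0.006881878371096791)]) [566.28281019 239.57969187 110.02329409]
-13.302356173412354
short -y (array([552.71167496, 180.79457524, 147.71436676]), [np.float64(0.08599891888903824), np.float64(0.08599891888884867)])
plug end [569.4630158  263.01023016 160.        ]
[[533.3 247.5 111.2]
 [599.1 231.2 112.2]
 [521.1 198.9 109.6]
 [587.6 182.3 105.8]]
```

The wrist pair puts the tall injector's top at (566.5, 239.6, 172.9), against an expected height of 174. The middle clip is at (566.3, 239.6, 110) and the rack yaw is −13.3°. The shorts stand at about 148, so the middle one is confirmed as the tall injector. Moving over it.

>>> {"api": "arm_command", "payload": {"plan": [[[40,-5,0,-0.5,0],[40,-5,0,0,0],[35,0,0,0,0],[0,0,0,0,0],[0,0,0,0,0]]]}}

```text
t: 13.9
tool_pos: [563.4, 227.9, 253.1]
eef_rot: [178.6, 0.5, 76.7]
force: [-0.2, -0.6, -0.6]
width: 44.1
```

```bash
python3 -c "
from h import *
to([566.4,239.5,123.3])"
```

```text
t 13.9 p [563.4 227.9 253.1] rot [178.6   0.5  76.7] F [-0.2 -0.6 -0.6] M [-0.01 -0.03  0.01] w 44.1
to [566.4, 239.5, 123.3] tool shift [ 13.   -2.9 129.7]
```

>>> {"api": "arm_command", "payload": {"plan": [[[12,0,5,0,0],[0,0,20,0,0],[0,0,20,0,0],[0,0,5,0,0]]]}}

```text
t: 14.3
tool_pos: [568.9, 239.0, 203.3]
eef_rot: [178.4, 0.4, 76.6]
force: [-0.2, -0.3, -0.3]
width: 44.0
```

```bash
python3 -c "
from h import *
to([566.4,239.5,123.3])"
```

```text
t 14.3 p [568.9 239.  203.3] rot [178.4   0.4  76.6] F [-0.2 -0.3 -0.3] M [-0.04 -0.07  0.04] w 44.0
to [566.4, 239.5, 123.3] tool shift [ 0.4 -4.9 79.9]
```

>>> {"api": "arm_command", "payload": {"plan": [[[0,-3,20,0,0],[0,-1,20,0,0],[0,-1,15,0,0],[0,0,5,0,0],[0,0,0,0,0]]]}}

```text
t: 14.8
tool_pos: [567.0, 238.0, 142.4]
eef_rot: [178.3, 0.3, 76.3]
force: [0.4, -0.9, -0.2]
width: 44.0
```

```bash
python3 -c "
from h import *
to([566.4,239.5,123.3]);snap('wrist','w9')"
```

```text
t 14.8 p [567.  238.  142.4] rot [178.3   0.3  76.3] F [ 0.4 -0.9 -0.2] M [-0.03 -0.02 -0.03] w 44.0
to [566.4, 239.5, 123.3] tool shift [ 1.4 -1.5 19. ]
```

View pics/w9.png

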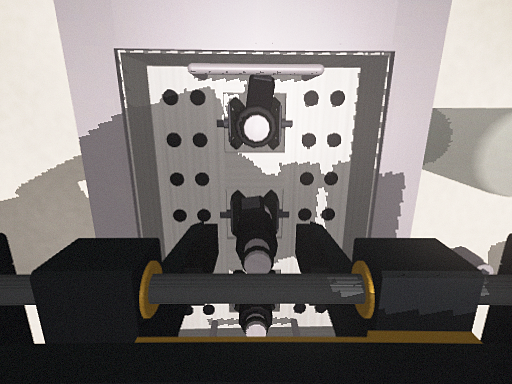

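The tall injector stands centred between the fingers at (257,258), its plug pointing away from both. Down the last 19 mm.

>>> {"api": "arm_command", "payload": {"plan": [[[1,-1,10,-0.4,0],[0,0,6,0,0],[0,0,2,0,0],[0,0,0,0,0]]]}}

```text
t: 15.25
tool_pos: [568.7, 239.6, 126.0]
eef_rot: [178.0, 0.2, 76.8]
force: [-0.6, -0.9, -0.8]
width: 44.0
```

```bash
python3 -c "
from h import *
to([566.4,239.5,123.3])"
```

```text
t 15.25 p [568.7 239.6 126. ] rot [178.    0.2  76.8] F [-0.6 -0.9 -0.8] M [-0.04 -0.05  0.  ] w 44.0
to [566.4, 239.5, 123.3] tool shift [-0.6 -2.3  2.6]
```

>>> {"api": "arm_command", "payload": {"plan": [[[0,-2,2.5,0,-0.2],[0,0,0,0,-0.3]]], "grip_force": 6}}

```text
t: 15.45
tool_pos: [566.9, 240.1, 123.5]
eef_rot: [178.0, 0.2, 76.8]
force: [0.2, 0.0, -0.3]
width: 31.5
```

>>> {"api": "arm_command", "payload": {"plan": [[[0,0,0,0,-1],[0,0,0,0,-1],[0,0,0,0,-1]]]}}

```text
t: 15.75
tool_pos: [567.0, 240.1, 123.7]
eef_rot: [178.0, 0.2, 76.8]
force: [0.3, 0.1, -0.7]
width: 22.1
```

```bash
python3 -c "
from h import *
to([566.4,239.5,123.3]);snap('wrist','w10');snap('scene','s10');crop('s10',260,165,380,285,5,'s10c')"
```

```text
t 15.75 p [567.  240.1 123.7] rot [178.    0.2  76.8] F [ 0.3  0.1 -0.7] M [-0.07 -0.05 -0.02] w 22.1
to [566.4, 239.5, 123.3] tool shift [-0.8 -0.4  0.4]
```

View pics/w10.png

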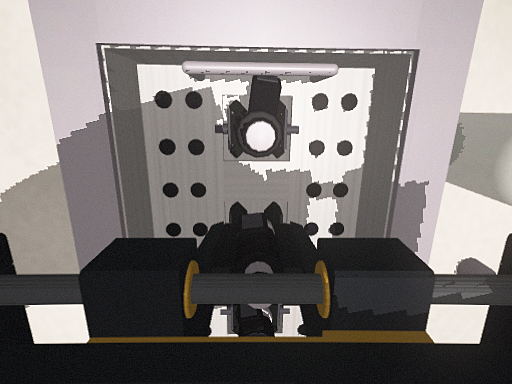

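View pics/s10c.png

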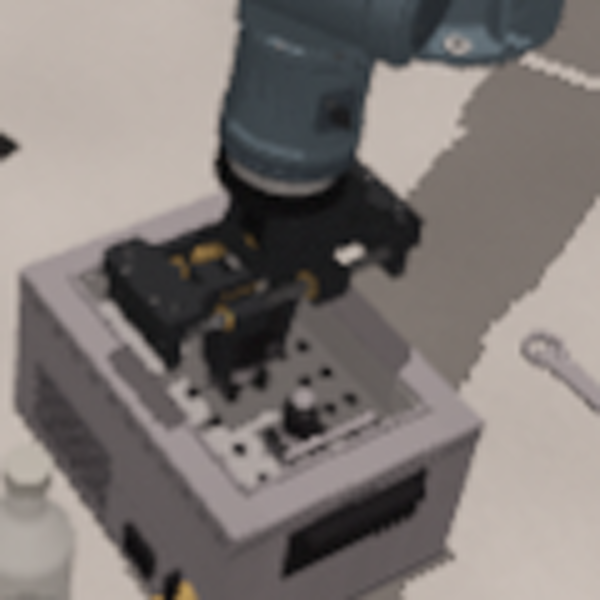

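The injector is gripped (width 22.1 mm) with very little force on the tool. First a trial lean to one side with the light grip, watching forces and width.

>>> {"api": "arm_command", "payload": {"plan": [[[0,4,-0.5,0,-1]]], "grip_force": 6}}

```text
t: 15.95
tool_pos: [569.8, 239.4, 123.8]
eef_rot: [178.1, 0.2, 76.8]
force: [-1.9, 0.7, -3.1]
width: 21.7
```

>>> {"api": "arm_command", "payload": {"plan": [[[0,3,0,0,-1]]]}}

```text
t: 16.05
tool_pos: [571.8, 238.9, 123.6]
eef_rot: [178.3, 0.2, 76.8]
force: [-8.5, 1.8, 5.9]
width: 21.9
```

```bash
python3 -c "
from h import *
st();snap('wrist','w11');crop('w11',170,150,350,350,4,'w11c');crop('w10',170,150,350,350,4,'w10c')
a=np.hstack([cv2.imread('pics/w10c.png')[:, :],cv2.imread('pics/w11c.png')]);cv2.imwrite('pics/cmp11.png',cv2.resize(a,(800,450)))"
```

```text
t 16.05 p [571.8 238.9 123.6] rot [178.3   0.2  76.8] F [-8.5  1.8  5.9] M [0.31 1.43 0.01] w 21.9
```

View pics/cmp11.png

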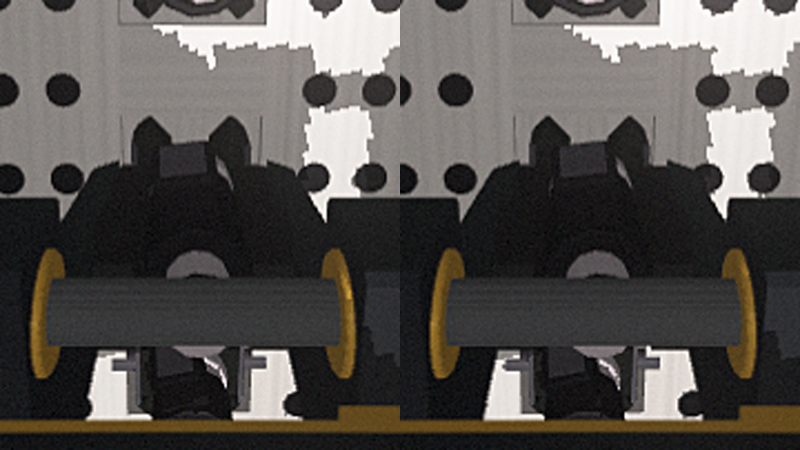

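>>> {"api": "arm_command", "payload": {"plan": [[[0,1.5,-1.5,0,-1]]]}}

```text
t: 16.2
tool_pos: [571.6, 238.7, 124.0]
eef_rot: [178.5, 0.3, 76.8]
force: [-3.4, 0.9, -8.3]
width: 21.8
```

>>> {"api": "arm_command", "payload": {"plan": [[[0,1.5,-1.5,0,-1]]]}}

```text
t: 16.3
tool_pos: [571.6, 238.5, 124.0]
eef_rot: [178.7, 0.4, 76.8]
force: [-2.7, 1.9, -7.7]
width: 21.6
```

```bash
python3 -c "
from h import *
st();snap('wrist','w12');snap('scene','s12');crop('s12',280,210,350,270,10,'s12c');crop('w12',170,150,350,350,4,'w12c')"
```

```text
t 16.3 p [571.6 238.5 124. ] rot [178.7   0.4  76.8] F [-2.7  1.9 -7.7] M [ 0.43  0.43 -0.04] w 21.6
```

View pics/s12c.png

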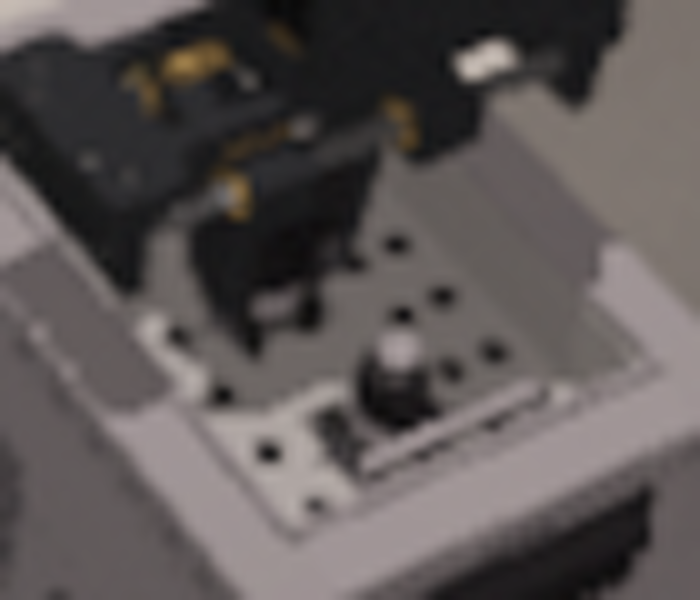

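View pics/w12c.png

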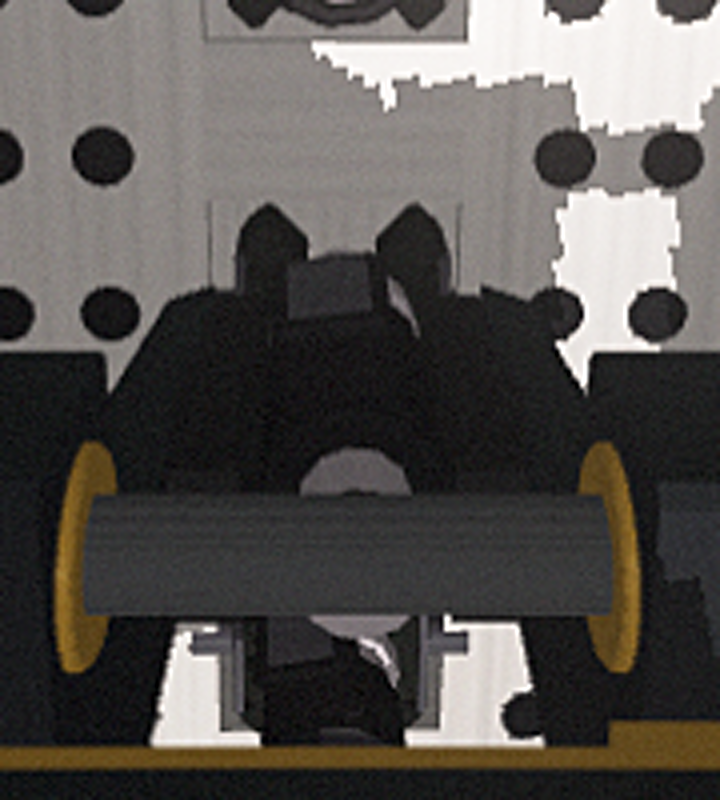

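Findings so far:
- A low grip pushes the whole clip sideways; the injector doesn't lean, and width stays about 22 mm.
- A plain pull builds up to 8 N, close to the rack's weight.

So I'll back off and regrip lightly near the top of the body. That gives a longer lever and less clamping couple, so the injector can tip between the pads.

>>> {"api": "arm_command", "payload": {"plan": [[[0,-3,0,0,-0.35],[0,0,-5,0,-0.35],[0,0,-6,0,-0.35]]]}}

```text
t: 16.7
tool_pos: [571.6, 238.8, 137.6]
eef_rot: [178.3, 0.3, 76.8]
force: [-0.2, 0.4, -0.4]
width: 28.4
```

```bash
python3 -c "
from h import *
to([567.5,239.3,136]);snap('wrist','w13');crop('w13',170,150,350,350,4,'w13c')"
```

```text
t 16.7 p [571.6 238.8 137.6] rot [178.3   0.3  76.8] F [-0.2  0.4 -0.4] M [-0.08 -0.05  0.01] w 28.4
to [567.5, 239.3, 136] tool shift [-0.4 -4.1  1.5]
```

View pics/w13c.png

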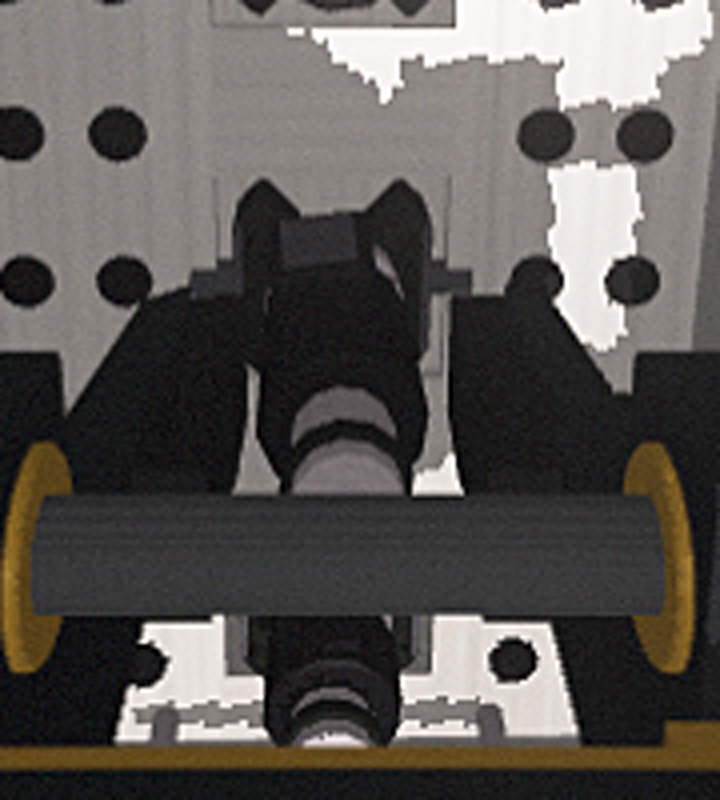

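The injector stands between the fingers, at about crop column 350. Closing lightly and leaning toward −y.

>>> {"api": "arm_command", "payload": {"plan": [[[0,0,0,0,-1],[0,0,0,0,-1],[0,-4,-0.5,0,-1],[0,-4,-0.5,0,-1]]], "grip_force": 4}}

```text
t: 17.15
tool_pos: [566.5, 240.6, 142.1]
eef_rot: [177.9, 0.1, 76.8]
force: [3.2, -0.9, -1.8]
width: 22.2
```

```bash
python3 -c "
from h import *
st();snap('wrist','w14');crop('w14',170,150,350,350,4,'w14c')"
```

```text
t 17.15 p [566.5 240.6 142.1] rot [1.779e+02 1.000e-01 7.680e+01] F [ 3.2 -0.9 -1.8] M [-0.13 -0.69  0.03] w 22.2
```

View pics/w14c.png

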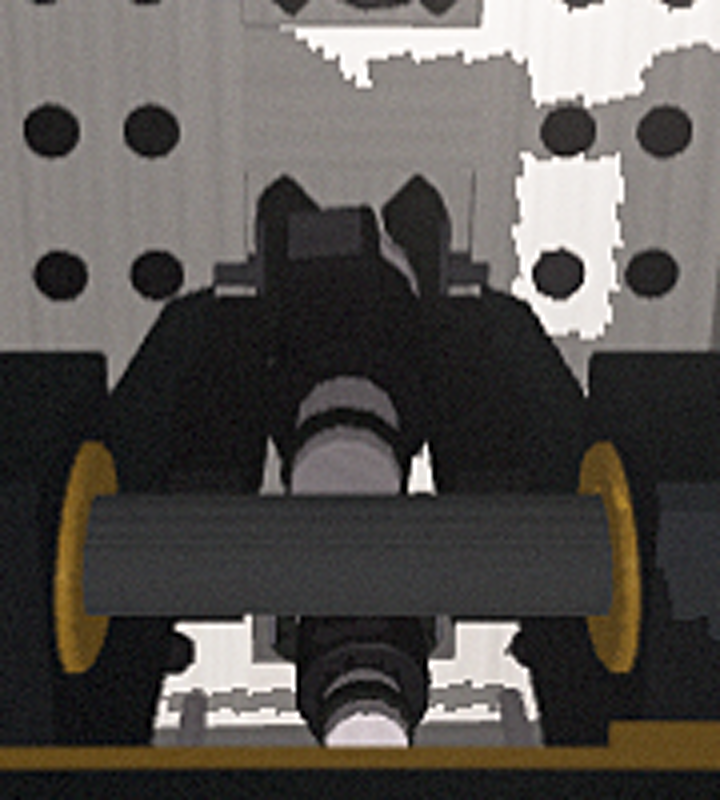

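>>> {"api": "arm_command", "payload": {"plan": [[[0,-4,1,0,-1],[0,-4,0,0,-1]]]}}

```text
t: 17.4
tool_pos: [560.2, 242.4, 142.3]
eef_rot: [177.6, 0.1, 76.7]
force: [5.3, -0.9, 0.2]
width: 22.2
```

```bash
python3 -c "
from h import *
st();snap('wrist','w15');crop('w15',170,150,350,350,4,'w15c')"
```

```text
t 17.4 p [560.2 242.4 142.3] rot [1.776e+02 1.000e-01 7.670e+01] F [ 5.3 -0.9  0.2] M [-0.27 -0.86 -0.03] w 22.2
```

View pics/w15c.png

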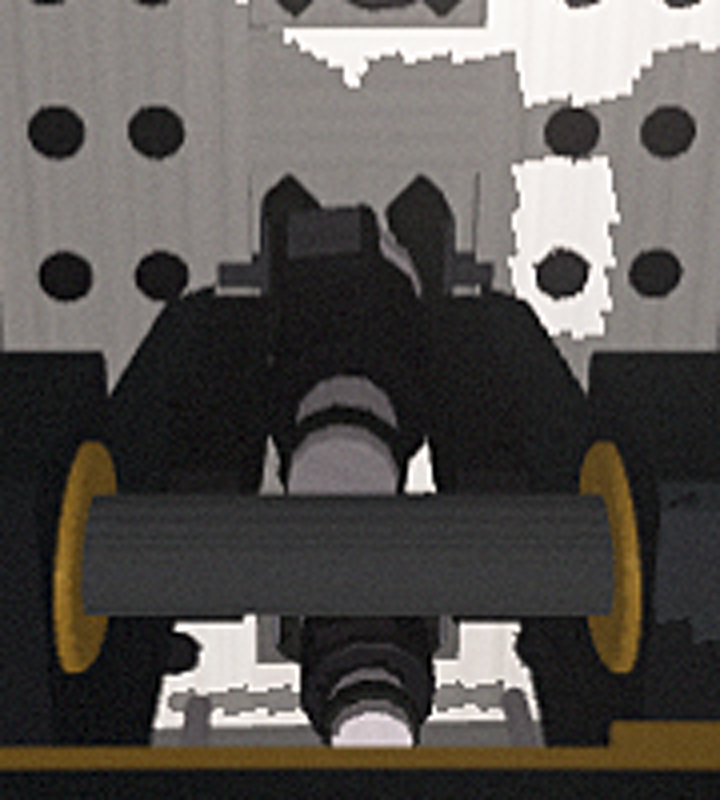

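>>> {"api": "arm_command", "payload": {"plan": [[[0,-4,0.5,0,-1],[0,-4,0,0,-1]]]}}

```text
t: 17.65
tool_pos: [555.0, 244.3, 143.8]
eef_rot: [177.2, -0.1, 76.7]
force: [5.4, -1.6, 1.1]
width: 23.7
```

```bash
python3 -c "
from h import *
st();snap('wrist','w16');crop('w16',170,150,350,350,4,'w16c')"
```

```text
t 17.65 p [555.  244.3 143.8] rot [ 1.772e+02 -1.000e-01  7.670e+01] F [ 5.4 -1.6  1.1] M [-0.31 -1.02  0.  ] w 23.7
```

View pics/w16c.png

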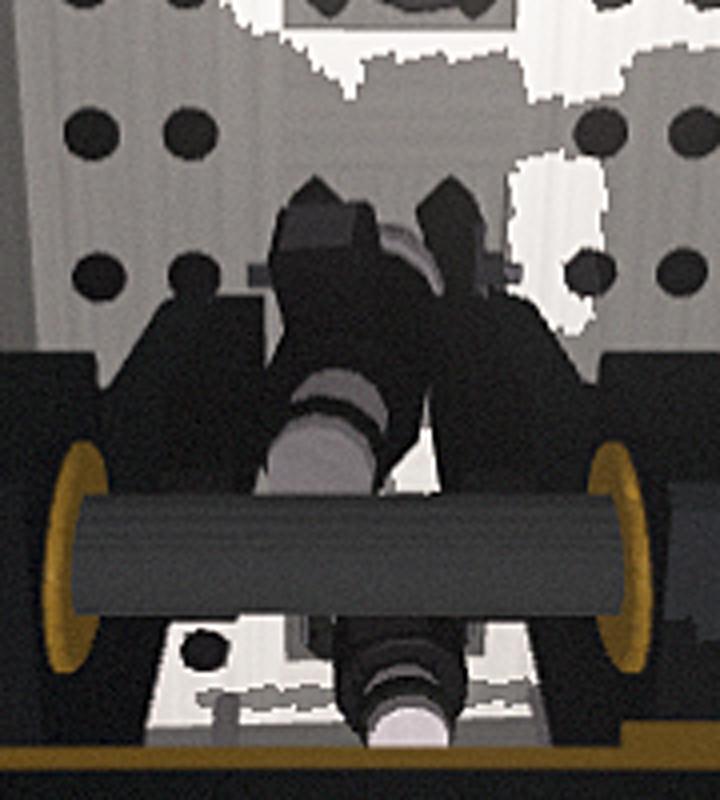

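Now it leans: the top is at crop column ~320 while the jaws centre on ~385, and the side force is only 5 N. A little more lean with a slight raise, then the other way.

>>> {"api": "arm_command", "payload": {"plan": [[[0,-4,-0.5,0,-1],[0,0,0,0,-1]]]}}

```text
t: 17.9
tool_pos: [551.5, 245.4, 145.2]
eef_rot: [177.0, -0.1, 76.8]
force: [2.5, -0.6, -0.1]
width: 23.9
```

```bash
python3 -c "
from h import *
st();snap('wrist','w17');crop('w17',170,150,350,350,4,'w17c')"
```

```text
t 17.9 p [551.5 245.4 145.2] rot [ 1.77e+02 -1.00e-01  7.68e+01] F [ 2.5 -0.6 -0.1] M [-0.1  -0.49  0.05] w 23.9
```

View pics/w17c.png

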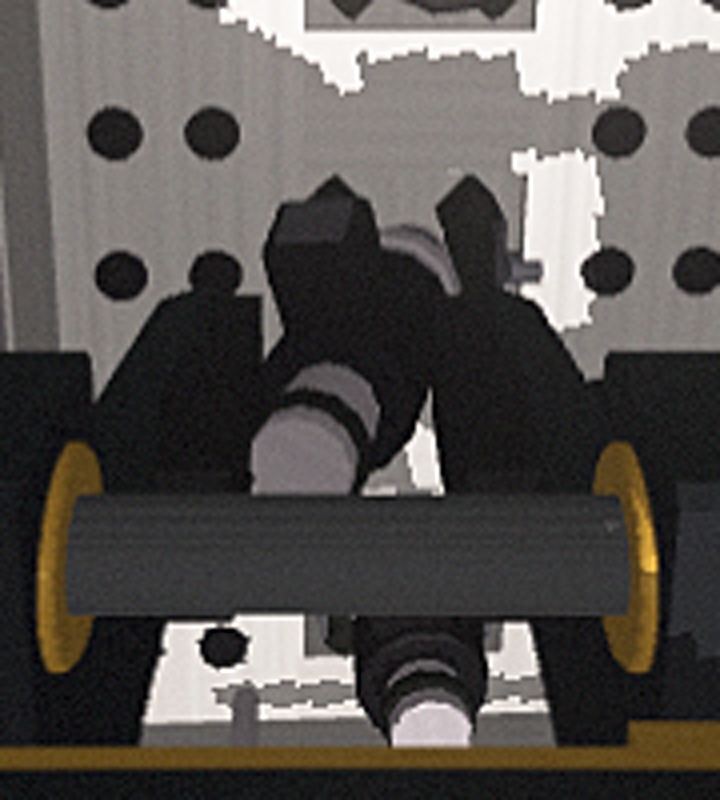

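Leaning about 12–13° now. Swinging to the other side.

>>> {"api": "arm_command", "payload": {"plan": [[[0,5,0.5,0,-1],[0,5,0.5,0,-1],[0,5,0.5,0,-1],[0,4,0.5,0,-1]]]}}

```text
t: 18.35
tool_pos: [567.5, 241.8, 142.8]
eef_rot: [177.6, -0.0, 76.8]
force: [-5.4, 1.2, 4.8]
width: 22.7
```

```bash
python3 -c "
from h import *
st();snap('wrist','w18');crop('w18',170,150,350,350,4,'w18c')"
```

```text
t 18.35 p [567.5 241.8 142.8] rot [177.6  -0.   76.8] F [-5.4  1.2  4.8] M [ 0.17  0.98 -0.04] w 22.7
```

View pics/w18c.png

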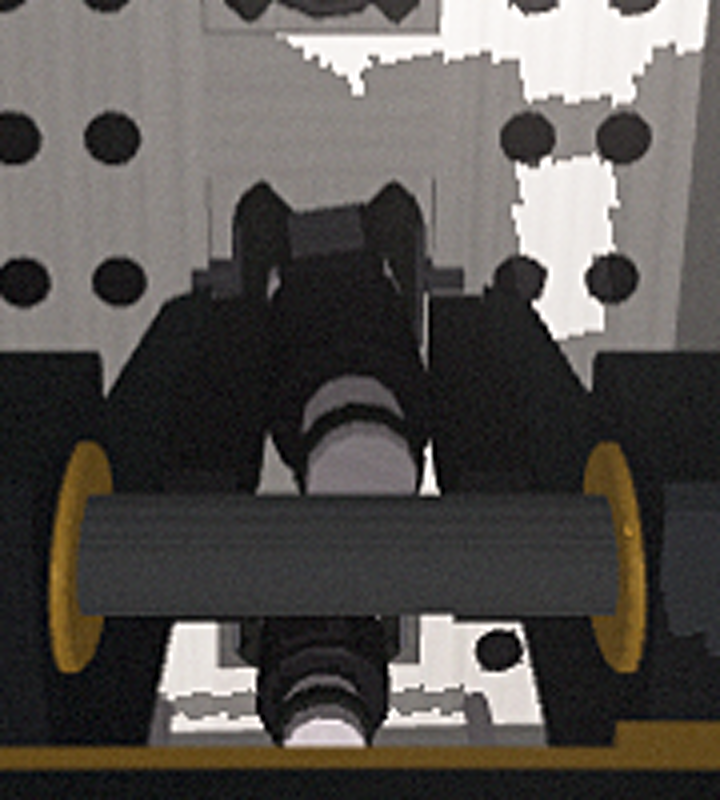

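>>> {"api": "arm_command", "payload": {"plan": [[[0,5,-0.7,0,-1],[0,4,-0.7,0,-1]]]}}

```text
t: 18.6
tool_pos: [574.0, 240.2, 143.1]
eef_rot: [178.0, 0.0, 76.8]
force: [-6.7, 1.7, 5.9]
width: 24.7
```

```bash
python3 -c "
from h import *
st();snap('wrist','w19');crop('w19',170,150,350,350,4,'w19c')"
```

```text
t 18.6 p [574.  240.2 143.1] rot [178.    0.   76.8] F [-6.7  1.7  5.9] M [ 0.29  1.18 -0.04] w 24.7
```

View pics/w19c.png

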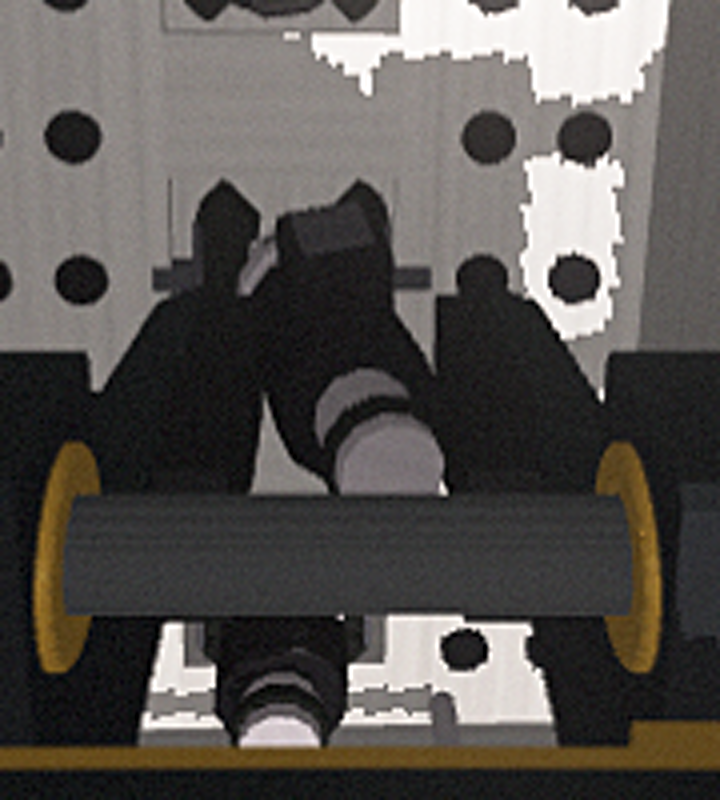

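Leaning about 12° the other way (top at column 390, jaws at 292). Back again, easing up more.

>>> {"api": "arm_command", "payload": {"plan": [[[0,-5,-0.7,0,-1],[0,-5,-0.5,0,-1],[0,-5,0,0,-1],[0,-5,-0.3,0,-1],[0,-3,-0.5,0,-1]]]}}

```text
t: 19.15
tool_pos: [556.0, 244.5, 146.1]
eef_rot: [177.3, -0.1, 76.8]
force: [4.5, -0.2, -1.1]
width: 22.9
```

```bash
python3 -c "
from h import *
st();snap('wrist','w20');crop('w20',170,150,350,350,4,'w20c');snap('scene','s20');crop('s20',280,210,350,270,10,'s20c')"
```

```text
t 19.15 p [556.  244.5 146.1] rot [ 1.773e+02 -1.000e-01  7.680e+01] F [ 4.5 -0.2 -1.1] M [-0.27 -0.84  0.03] w 22.9
```

View pics/w20c.png

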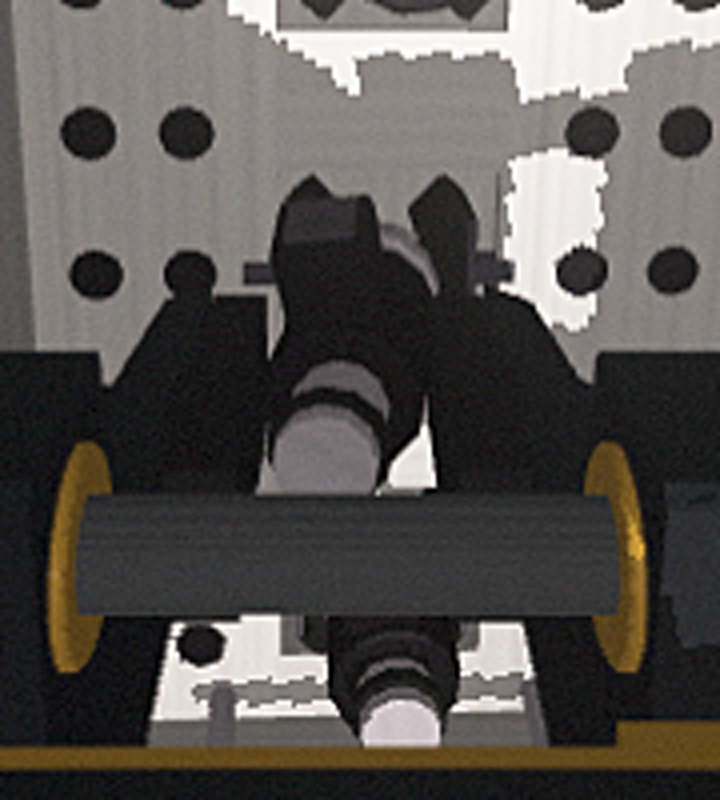

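View pics/s20c.png

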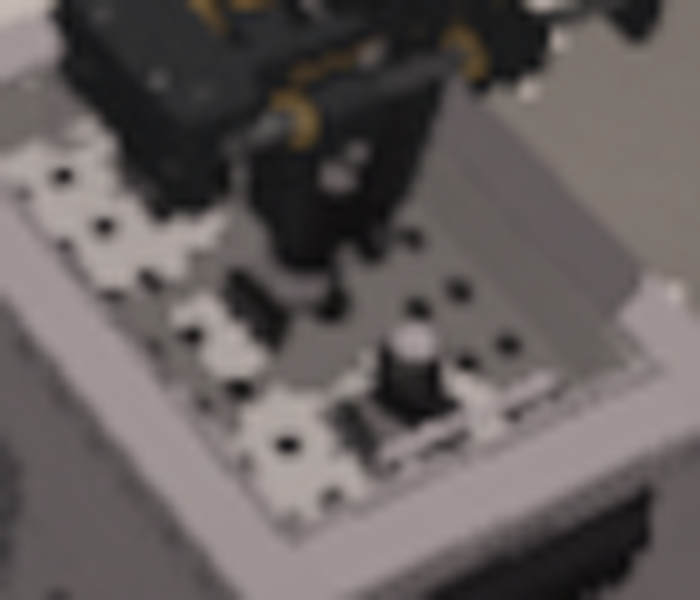

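The rack is still standing level in the tank. The pads are slipping up the body, though, so I'll go back to upright, regrip lower and use a bit more grip.

>>> {"api": "arm_command", "payload": {"plan": [[[0,4,0,0,-1],[0,3,0,0,-0.35],[0,0,4,0,-0.35],[0,0,4,0,-0.35]]]}}

```text
t: 19.65
tool_pos: [561.0, 243.0, 136.7]
eef_rot: [177.7, -0.0, 76.8]
force: [0.8, 0.7, -0.9]
width: 28.6
```

```bash
python3 -c "
from h import *
st();snap('wrist','w21');crop('w21',170,150,350,350,4,'w21c')"
```

```text
t 19.65 p [561.  243.  136.7] rot [177.7  -0.   76.8] F [ 0.8  0.7 -0.9] M [-0.01 -0.07 -0.01] w 28.6
```

View pics/w21c.png

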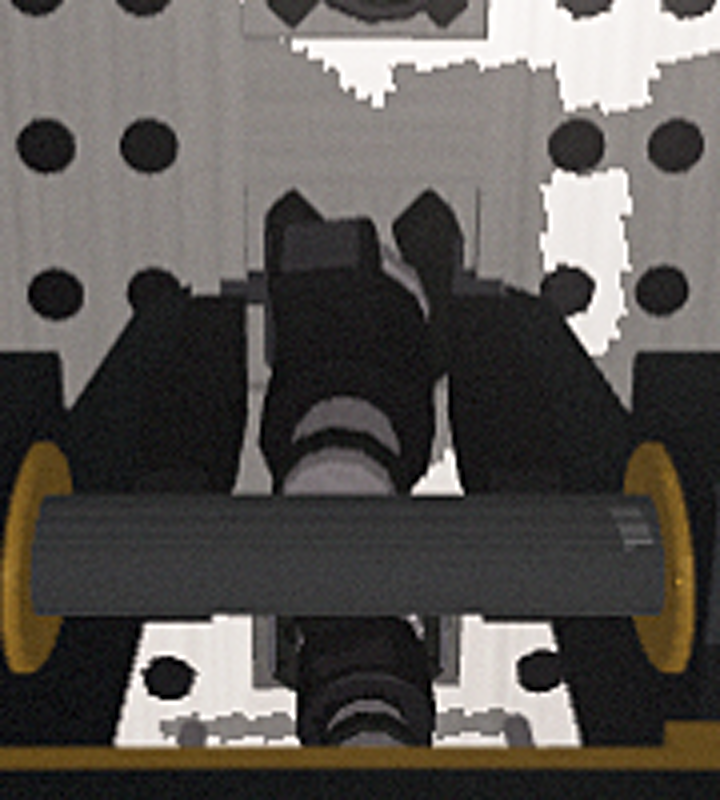

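It has risen about 1.5 mm. Grip 8 N and rock on.

>>> {"api": "arm_command", "payload": {"plan": [[[-2,0,1,0,-1],[0,0,0.5,0,-1],[0,6,-0.3,0,-1],[0,6,-0.3,0,-1],[0,5,-0.3,0,-1]]], "grip_force": 8}}

```text
t: 20.2
tool_pos: [572.8, 237.8, 134.4]
eef_rot: [178.4, 0.1, 76.8]
force: [-9.6, 1.9, 7.4]
width: 22.1
```

```bash
python3 -c "
from h import *
st()"
```

```text
t 20.2 p [572.8 237.8 134.4] rot [1.784e+02 1.000e-01 7.680e+01] F [-9.6  1.9  7.4] M [ 0.37  1.69 -0.01] w 22.1
```

>>> {"api": "arm_command", "payload": {"plan": [[[0,5,-0.3,0,-1]]]}}

```text
t: 20.3
tool_pos: [575.3, 237.4, 134.5]
eef_rot: [178.7, 0.2, 76.8]
force: [-11.1, 2.6, 8.0]
width: 23.4
```

```bash
python3 -c "
from h import *
st();snap('wrist','w22');crop('w22',170,150,350,350,4,'w22c')"
```

```text
t 20.3 p [575.3 237.4 134.5] rot [178.7   0.2  76.8] F [-11.1   2.6   8. ] M [ 0.44  1.97 -0.03] w 23.4
```

View pics/w22c.png

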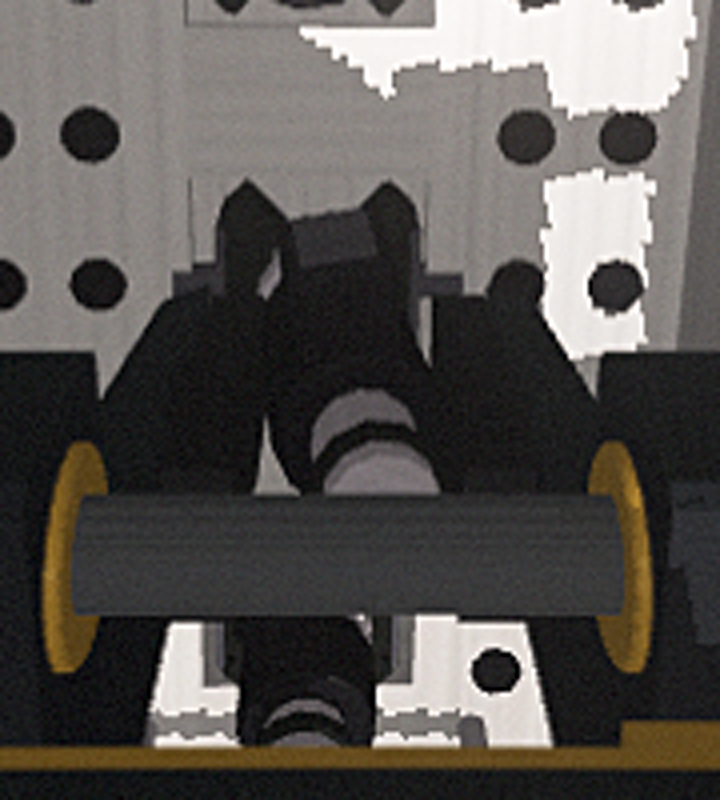

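>>> {"api": "arm_command", "payload": {"plan": [[[0,4,-2,0,-1]]]}}

```text
t: 20.45
tool_pos: [576.4, 236.8, 134.9]
eef_rot: [179.2, 0.3, 76.8]
force: [-8.7, 2.8, -3.4]
width: 23.9
```

>>> {"api": "arm_command", "payload": {"plan": [[[0,3,-3,0,-1]]]}}

```text
t: 20.55
tool_pos: [575.9, 236.4, 135.3]
eef_rot: [179.7, 0.4, 76.9]
force: [-4.8, 2.1, -6.9]
width: 23.5
```

```bash
python3 -c "
from h import *
st();snap('wrist','w23');crop('w23',170,150,350,350,4,'w23c')"
```

```text
t 20.55 p [575.9 236.4 135.3] rot [179.7   0.4  76.9] F [-4.8  2.1 -6.9] M [ 0.37  0.77 -0.03] w 23.5
```

View pics/w23c.png

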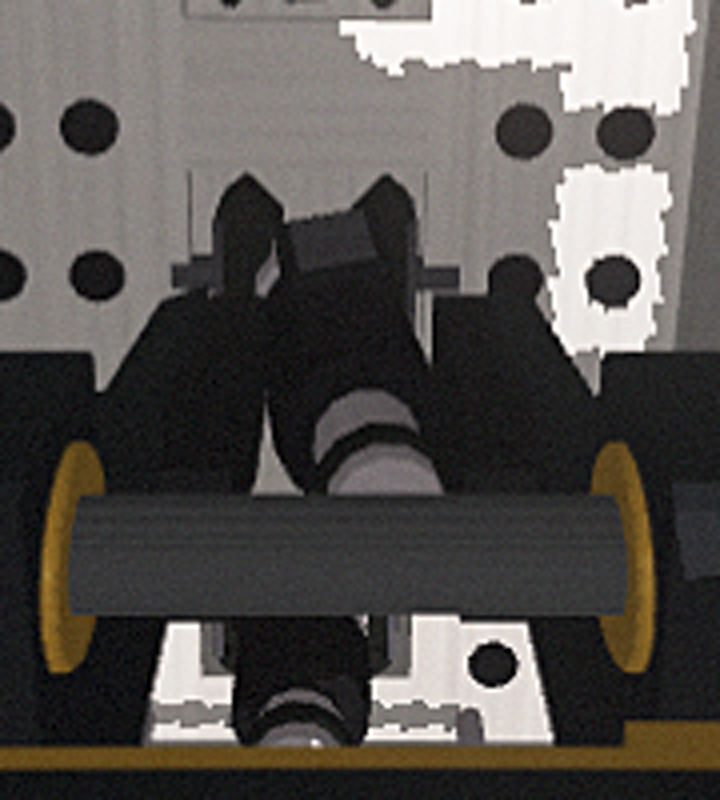

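>>> {"api": "arm_command", "payload": {"plan": [[[0,-5,0,0,-1],[0,-6,-0.5,0,-1],[0,-6,-0.5,0,-1]]]}}

```text
t: 20.9
tool_pos: [560.6, 239.6, 135.6]
eef_rot: [179.5, 0.4, 76.8]
force: [6.1, -1.5, -2.1]
width: 21.9
```

>>> {"api": "arm_command", "payload": {"plan": [[[0,-5,-0.7,0,-1],[0,-5,-0.7,0,-1]]]}}

```text
t: 21.1
tool_pos: [554.0, 241.1, 138.3]
eef_rot: [179.0, 0.3, 76.8]
force: [7.8, -1.3, -5.9]
width: 24.5
```

```bash
python3 -c "
from h import *
st();snap('wrist','w24');crop('w24',170,150,350,350,4,'w24c')"
```

```text
t 21.1 p [554.  241.1 138.3] rot [179.    0.3  76.8] F [ 7.8 -1.3 -5.9] M [-0.33 -1.42 -0.01] w 24.5
```

View pics/w24c.png

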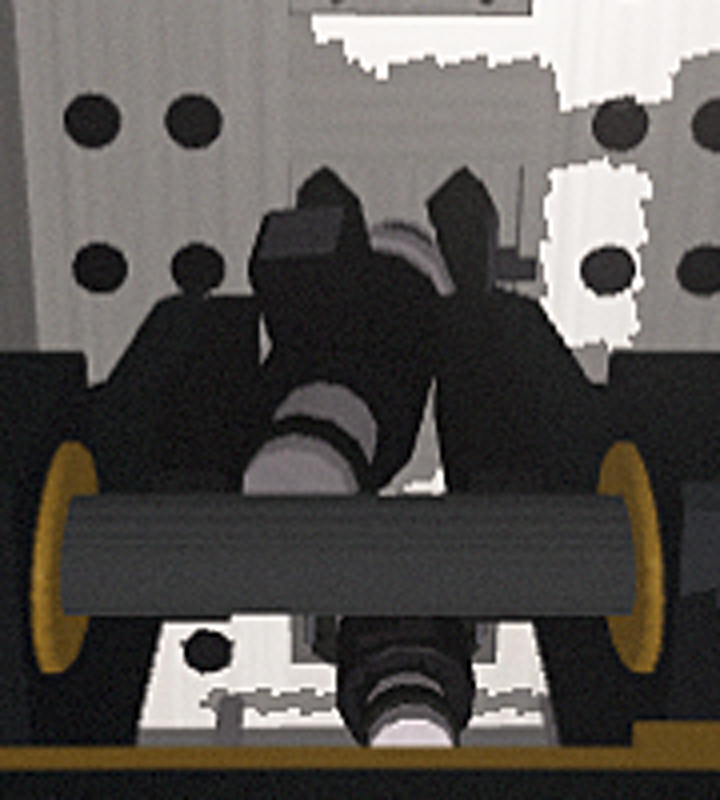

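Good: grip is holding, the TCP is rising with each lean and Fz stays around −6. Back to the other side.

>>> {"api": "arm_command", "payload": {"plan": [[[0,5,0,0,-1],[0,6,-0.5,0,-1],[0,6,-0.7,0,-1]]]}}

```text
t: 21.45
tool_pos: [568.5, 237.9, 140.8]
eef_rot: [179.1, 0.3, 76.9]
force: [-0.9, -0.2, -4.4]
width: 21.8
```

>>> {"api": "arm_command", "payload": {"plan": [[[0,5,-1,0,-1],[0,5,-1,0,-1]]]}}

```text
t: 21.65
tool_pos: [575.6, 236.1, 141.6]
eef_rot: [179.6, 0.4, 76.9]
force: [-9.5, 2.1, 6.4]
width: 23.4
```

```bash
python3 -c "
from h import *
st();snap('wrist','w25');crop('w25',170,150,350,350,4,'w25c')"
```

```text
t 21.65 p [575.6 236.1 141.6] rot [179.6   0.4  76.9] F [-9.5  2.1  6.4] M [ 0.38  1.64 -0.01] w 23.4
```

View pics/w25c.png

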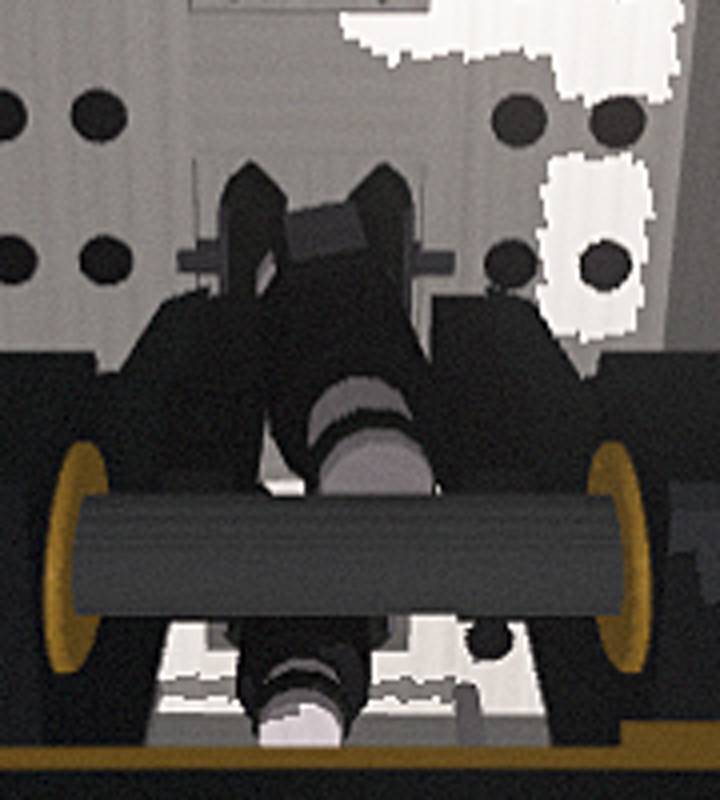

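Raised roughly 3 mm in this grip. Finish this lean with a raise to relieve the push, then on.

>>> {"api": "arm_command", "payload": {"plan": [[[0,4,-2,0,-1],[0,-4,0,0,-1],[0,-6,0,0,-1],[0,-6,-0.3,0,-1]]]}}

```text
t: 22.1
tool_pos: [565.5, 238.5, 144.1]
eef_rot: [179.6, 0.4, 76.8]
force: [1.8, -0.1, -3.5]
width: 21.7
```

>>> {"api": "arm_command", "payload": {"plan": [[[0,-6,-0.5,0,-1],[0,-5,-0.5,0,-1]]]}}

```text
t: 22.3
tool_pos: [556.0, 240.7, 145.8]
eef_rot: [179.2, 0.3, 76.8]
force: [6.7, -1.6, -1.1]
width: 23.0
```

```bash
python3 -c "
from h import *
st();snap('wrist','w26');crop('w26',170,150,350,350,4,'w26c');snap('scene','s26');crop('s26',280,210,350,270,10,'s26c')"
```

```text
t 22.3 p [556.  240.7 145.8] rot [179.2   0.3  76.8] F [ 6.7 -1.6 -1.1] M [-0.35 -1.35  0.01] w 23.0
```

View pics/w26c.png

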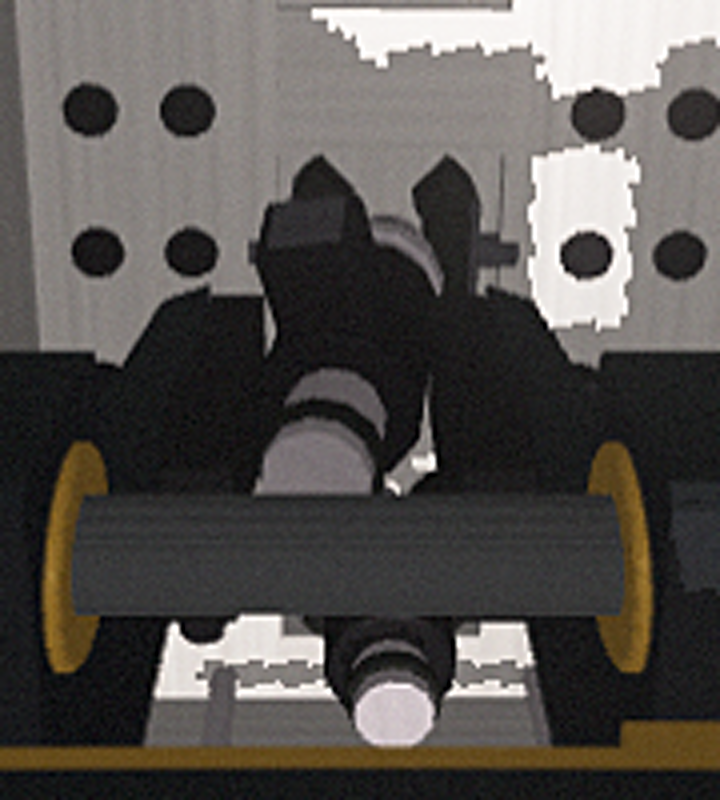

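View pics/s26c.png

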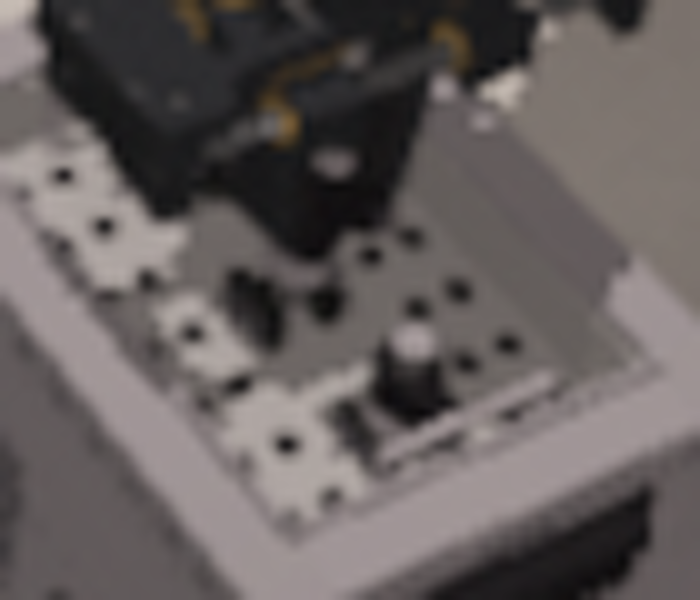

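The rack holes and handle are at the same pixels as in the earlier scene crop (e.g. (288,443)), so the rack is still seated. Now computing the injector's actual rise from the wrist image, using the hole row as reference.

```bash
cat >> h.py <<'E'
def rise(fn,hl,hr,ring,zp=110):
    # crop coords (170,150 x4); hl,hr inner holes in clip row; ring = centre of tube end disc (or step ring) ; intersect with plane rack y=0
    s=load(fn); C=lambda p:(170+(p[0]-1.5)/4,150+(p[1]-1.5)/4)
    a=onz(s,C(hl),zp);b=onz(s,C(hr),zp); u=(b-a)/np.linalg.norm(b-a); n=np.array([-u[1],u[0],0]); m=(a+b)/2
    c,v=ray(s,C(ring)); lam=n@(m-c)/(n@v); X=c+lam*v
    print(fn,'mid',m.round(1),'span',np.linalg.norm(b-a).round(1),'pt x',((X-m)@u).round(1),'z',X[2].round(1)); return X
E
python3 - <<'E'
from h import *
# black groove ring front / disc visible top arc points: use upper ring arc top point (step)
rise('w13',(125,282),(536,280),(344,390))
rise('w21',(155,292),(567,291),(346,398))
rise('w24',(197,268),(607,270),(325,382))
rise('w25',(106,260),(510,265),(362,378))
rise('w26',(190,252),(587,255),(335,369))
rise('w12',(110,314),(555,314),(355,449))
E
```

```text
w13 mid [569. 238. 110.] span 68.3 pt x 1.1 z 147.9
w21 mid [563.4 239.5 110. ] span 68.5 pt x -4.2 z 146.7
w24 mid [563.1 239.3 110. ] span 68.4 pt x -12.9 z 150.0
w25 mid [568.9 237.8 110. ] span 68.4 pt x 8.3 z 151.4
w26 mid [563.1 239.2 110. ] span 68.7 pt x -9.5 z 153.4
w12 mid [569.  237.8 110. ] span 68.8 pt x 2.2 z 149.4
```

The rise is now about 5–6 mm of the 12 needed, the pads still hold well, and the hole span is unchanged (68.4–68.7), so the rack has stayed down. Continuing.

>>> {"api": "arm_command", "payload": {"plan": [[[0,-4,-0.7,0,-1],[0,5,0,0,-1],[0,6,-0.5,0,-1],[0,6,-0.5,0,-1]]]}}

```text
t: 22.8
tool_pos: [566.4, 238.7, 148.7]
eef_rot: [179.5, 0.3, 76.9]
force: [-6.3, 1.3, 3.9]
width: 21.9
```

>>> {"api": "arm_command", "payload": {"plan": [[[0,6,-1,0,-1],[0,5,-1.3,0,-1]]]}}

```text
t: 23.0
tool_pos: [575.1, 236.4, 149.3]
eef_rot: [180.0, 0.4, 76.9]
force: [-5.7, 1.0, 4.4]
width: 22.1
```

```bash
python3 -c "
from h import *
st();snap('wrist','w27');crop('w27',170,150,350,350,4,'w27c')"
```

```text
t 23.0 p [575.1 236.4 149.3] rot [180.    0.4  76.9] F [-5.7  1.   4.4] M [0.29 1.2  0.04] w 22.1
```

View pics/w27c.png

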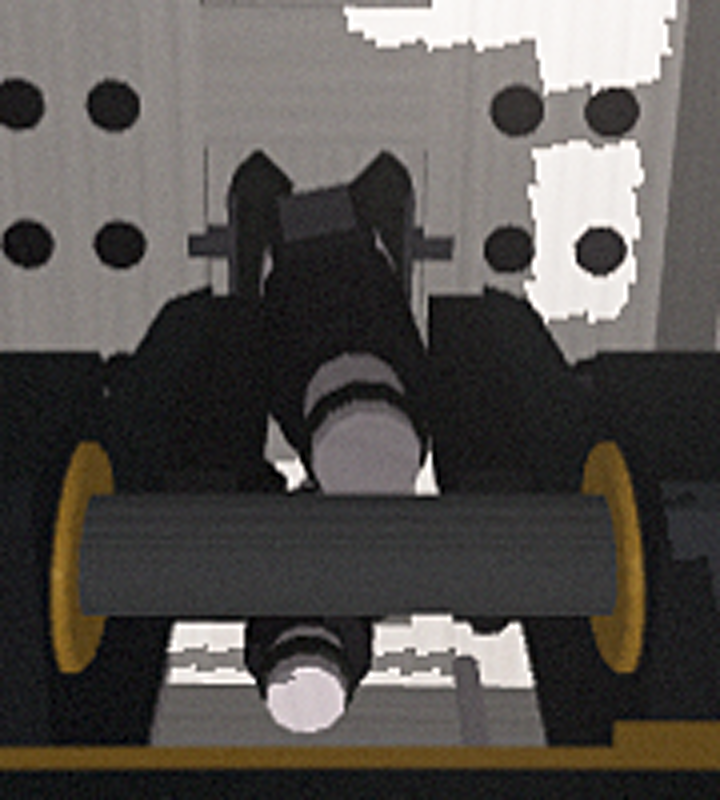

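```bash
python3 -c "
from h import *
rise('w27',(120,243),(509,250),(354,353))"
```

```text
w27 mid [569. 238. 110.] span 68.4 pt x 6.6 z 151.4
```

>>> {"api": "arm_command", "payload": {"plan": [[[0,6,-0.5,0,-1]]]}}

```text
t: 23.15
tool_pos: [580.5, 235.3, 149.9]
eef_rot: [-179.9, 0.4, 76.9]
force: [-6.9, 1.3, 8.5]
width: 23.9
```

>>> {"api": "arm_command", "payload": {"plan": [[[0,4,-1.5,0,-1]]]}}

```text
t: 23.25
tool_pos: [583.7, 234.5, 150.9]
eef_rot: [-179.7, 0.5, 76.9]
force: [-5.5, 1.7, -0.0]
width: 24.2
```

```bash
python3 -c "
from h import *
st();snap('wrist','w28');crop('w28',170,150,350,350,4,'w28c')"
```

```text
t 23.25 p [583.7 234.5 150.9] rot [-179.7    0.5   76.9] F [-5.5  1.7 -0. ] M [ 0.22  0.95 -0.04] w 24.2
```

View pics/w28c.png

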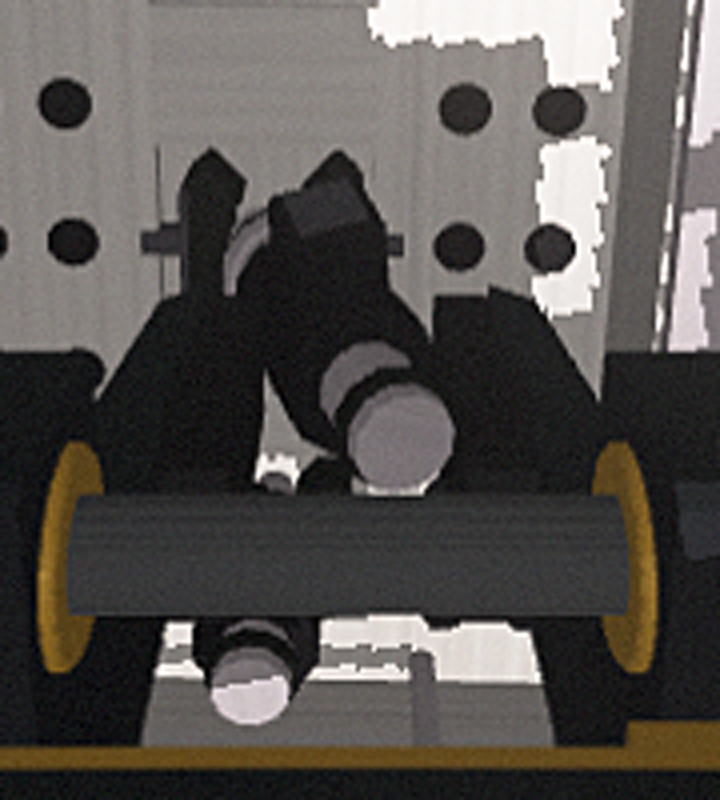

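```bash
python3 -c "
from h import *
X=rise('w28',(73,240),(459,246),(401,437))"
```

```text
w28 mid [569.  238.1 110. ] span 68.4 pt x 21.3 z 175.3
```

The injector leans about 16° here and has risen about 4 mm; the pads have slipped up to the top of the body again. Back to upright, regrip lower, a bit firmer.

>>> {"api": "arm_command", "payload": {"plan": [[[0,-7,0,0,-1],[0,-7,0,0,-0.3],[0,-1,4,0,-0.3],[0,0,5,0,-0.3],[0,0,2,0,-0.3]]]}}

```text
t: 23.8
tool_pos: [572.0, 237.3, 140.7]
eef_rot: [179.8, 0.4, 76.8]
force: [-0.3, -0.3, 0.4]
width: 31.2
```

```bash
python3 -c "
from h import *
st();snap('wrist','w29');crop('w29',170,150,350,350,4,'w29c')"
```

```text
t 23.8 p [572.  237.3 140.7] rot [179.8   0.4  76.8] F [-0.3 -0.3  0.4] M [-0.03 -0.16 -0.03] w 31.2
```

View pics/w29c.png

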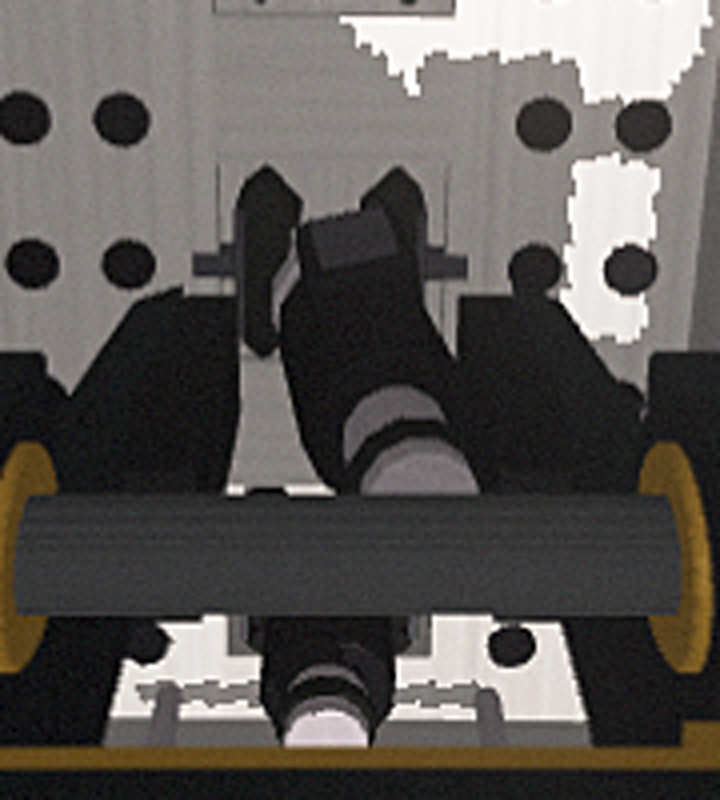

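Released, it stays tipped about 8° on its own, so the neck is already partly out of the jaws. Closing straightens it; now lean to −y.

>>> {"api": "arm_command", "payload": {"plan": [[[0,1,0,0,-1],[0,0,0,0,-1],[0,-5,-0.3,0,-1],[0,-6,-0.5,0,-1]]], "grip_force": 10}}

```text
t: 24.25
tool_pos: [562.7, 239.0, 140.5]
eef_rot: [179.8, 0.4, 76.8]
force: [3.3, -0.0, -2.5]
width: 21.3
```

>>> {"api": "arm_command", "payload": {"plan": [[[0,-6,-0.5,0,-1],[0,-6,-0.5,0,-1]]]}}

```text
t: 24.45
tool_pos: [554.0, 241.3, 143.1]
eef_rot: [179.3, 0.3, 76.8]
force: [8.3, -2.4, -3.1]
width: 24.5
```

```bash
python3 -c "
from h import *
st();snap('wrist','w30');crop('w30',170,150,350,350,4,'w30c')"
```

```text
t 24.45 p [554.  241.3 143.1] rot [179.3   0.3  76.8] F [ 8.3 -2.4 -3.1] M [-0.43 -1.64 -0.01] w 24.5
```

View pics/w30c.png

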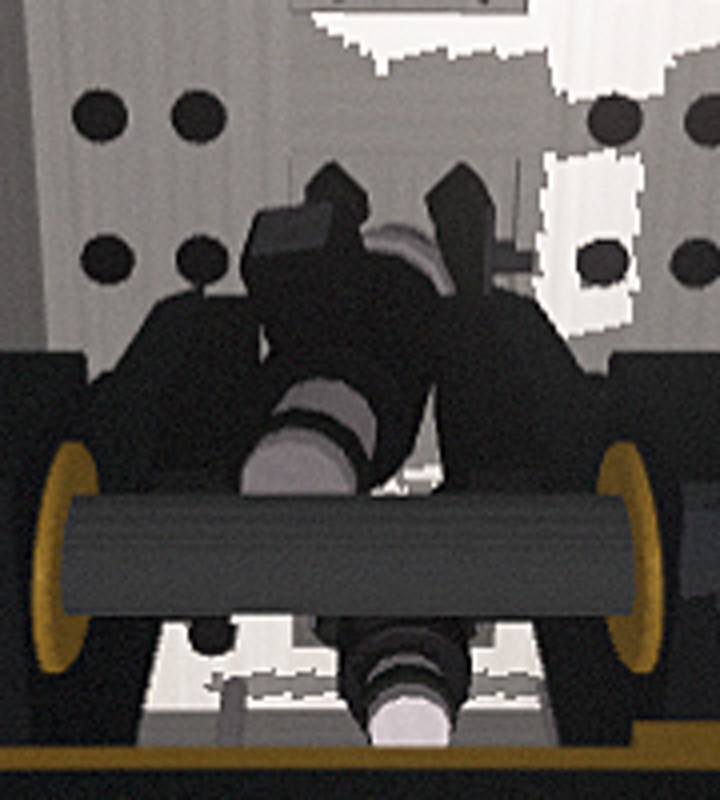

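>>> {"api": "arm_command", "payload": {"plan": [[[0,-3,-1,0,-1],[0,5,-0.3,0,-1],[0,6,-0.5,0,-1],[0,6,-0.7,0,-1]]]}}

```text
t: 24.9
tool_pos: [565.7, 239.0, 147.1]
eef_rot: [179.3, 0.3, 76.9]
force: [-8.1, 1.9, 6.6]
width: 22.2
```

>>> {"api": "arm_command", "payload": {"plan": [[[0,6,-1,0,-1],[0,5,-1.3,0,-1]]]}}

```text
t: 25.1
tool_pos: [573.5, 237.3, 148.6]
eef_rot: [179.8, 0.3, 76.9]
force: [-5.4, 1.2, 0.6]
width: 22.4
```

>>> {"api": "arm_command", "payload": {"plan": [[[0,4,-2,0,-1]]]}}

```text
t: 25.2
tool_pos: [575.5, 236.6, 149.4]
eef_rot: [-179.9, 0.4, 76.9]
force: [-6.9, 1.6, 0.2]
width: 23.1
```

```bash
python3 -c "
from h import *
st();snap('wrist','w31');crop('w31',170,150,350,350,4,'w31c')"
```

```text
t 25.2 p [575.5 236.6 149.4] rot [-179.9    0.4   76.9] F [-6.9  1.6  0.2] M [0.3  1.31 0.04] w 23.1
```

View pics/w31c.png

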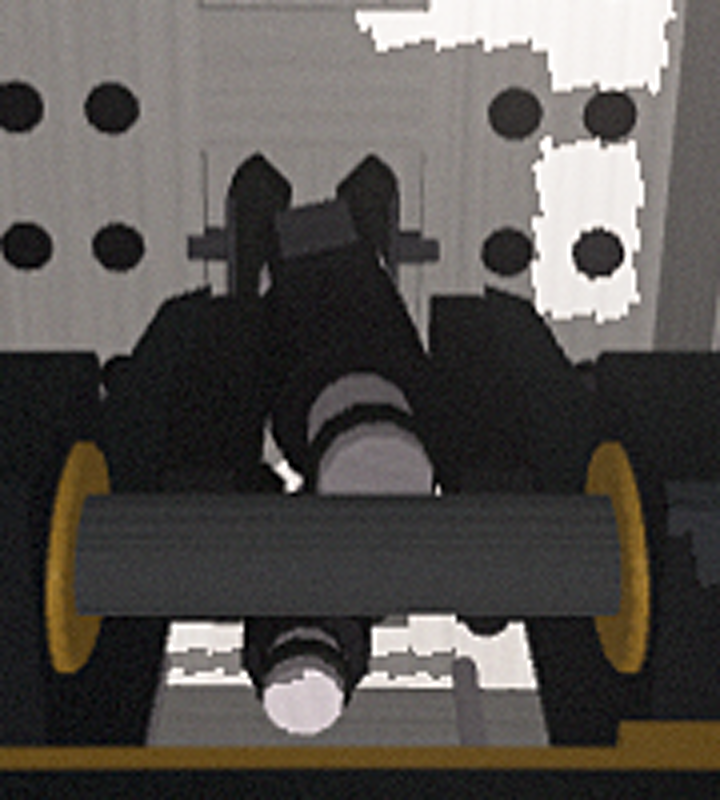

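The jaws have closed in (gap 113 px against 135 before): the neck is coming out.

```bash
python3 -c "
from h import *
rise('w31',(118,246),(507,251),(360,375))
rise('w30',(202,260),(601,262),(325,379))
rise('w29',(128,264),(534,267),(395,385))"
```

```text
w31 mid [568.9 237.9 110. ] span 68.5 pt x 8.0 z 157.4
w30 mid [563.  239.1 110. ] span 68.2 pt x -12.9 z 153.0
w29 mid [568.9 238.  110. ] span 68.4 pt x 8.9 z 152.2
```

>>> {"api": "arm_command", "payload": {"plan": [[[0,-5,-0.3,0,-1],[0,-6,-0.5,0,-1],[0,-6,-0.5,0,-1]]]}}

```text
t: 25.55
tool_pos: [562.3, 239.7, 151.6]
eef_rot: [179.7, 0.4, 76.8]
force: [4.0, -0.8, 0.0]
width: 21.6
```

>>> {"api": "arm_command", "payload": {"plan": [[[0,-6,-0.7,0,-1],[0,-5,-1,0,-1]]]}}

```text
t: 25.75
tool_pos: [553.5, 241.9, 154.7]
eef_rot: [179.3, 0.3, 76.8]
force: [5.5, -1.5, -2.8]
width: 23.5
```

```bash
python3 -c "
from h import *
st();snap('wrist','w32');crop('w32',170,150,350,350,4,'w32c')"
```

```text
t 25.75 p [553.5 241.9 154.7] rot [179.3   0.3  76.8] F [ 5.5 -1.5 -2.8] M [-0.29 -1.19  0.01] w 23.5
```

View pics/w32c.png

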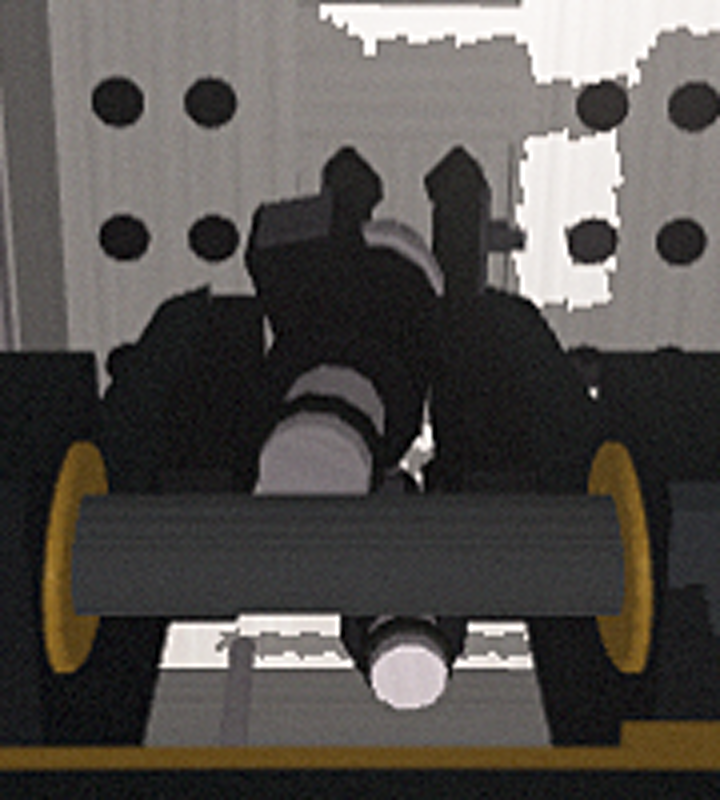

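```bash
python3 -c "
from h import *
rise('w32',(213,238),(592,241),(335,364))
snap('scene','s32');crop('s32',280,210,350,270,10,'s32c')"
```

```text
w32 mid [563.1 239.1 110. ] span 68.6 pt x -12.3 z 159.5
```

View pics/s32c.png

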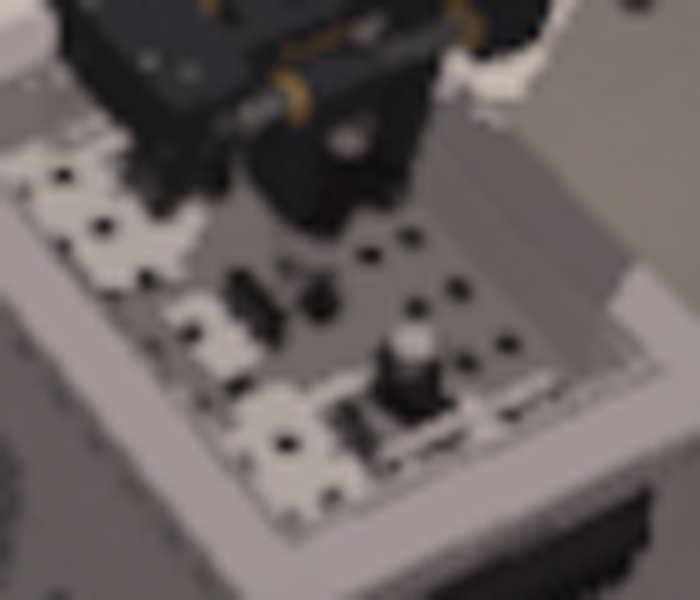

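>>> {"api": "arm_command", "payload": {"plan": [[[0,5,-0.3,0,-1],[0,6,-0.5,0,-1],[0,6,-0.7,0,-1]]]}}

```text
t: 26.15
tool_pos: [567.2, 238.8, 156.0]
eef_rot: [179.8, 0.3, 76.9]
force: [-5.6, 1.3, 4.4]
width: 21.8
```

>>> {"api": "arm_command", "payload": {"plan": [[[0,6,-1,0,-1],[0,5,-1.3,0,-1]]]}}

```text
t: 26.35
tool_pos: [575.6, 237.0, 157.6]
eef_rot: [-179.7, 0.4, 76.9]
force: [-5.7, 1.4, 1.8]
width: 23.5
```

```bash
python3 -c "
from h import *
st();snap('wrist','w33');crop('w33',170,150,350,350,4,'w33c')"
```

```text
t 26.35 p [575.6 237.  157.6] rot [-179.7    0.4   76.9] F [-5.7  1.4  1.8] M [ 0.24  1.02 -0.  ] w 23.5
```

View pics/w33c.png

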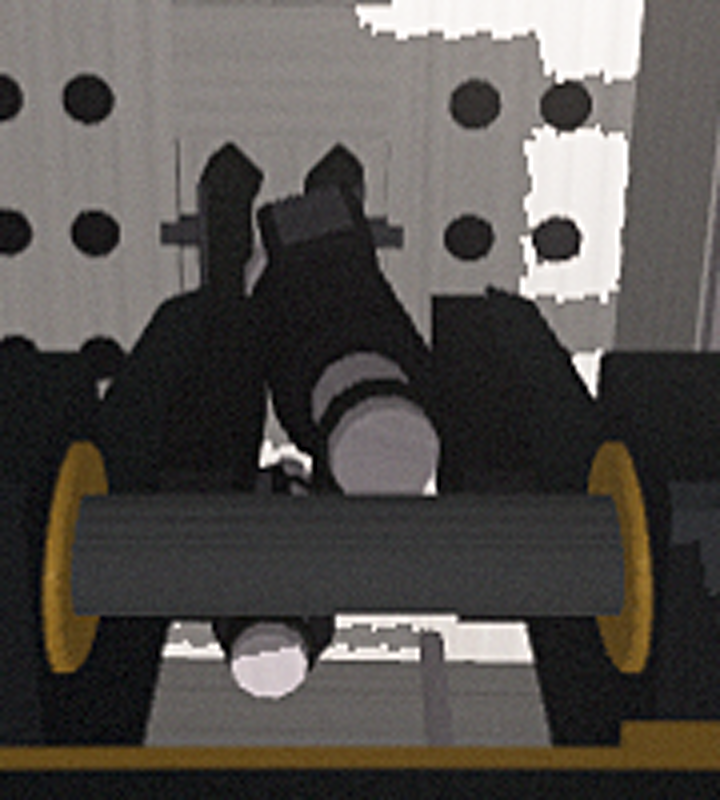

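```bash
python3 -c "
from h import *
X=rise('w33',(95,233),(468,238),(384,448));rise('w33',(95,233),(468,238),(362,353))"
```

```text
w33 mid [563.  239.1 110. ] span 68.3 pt x 16.9 z 183.0
w33 mid [563.  239.1 110. ] span 68.3 pt x 14.4 z 157.5
```

Raised about 11 mm of 12. Regrip lower and firmer for the last bit.

>>> {"api": "arm_command", "payload": {"plan": [[[0,-6,0,0,-1],[0,-2,0,0,-0.4],[0,0,4,0,-0.4],[0,0,5,0,-0.4],[0,0,2,0,-0.4]]]}}

```text
t: 26.9
tool_pos: [568.9, 238.3, 145.6]
eef_rot: [-179.9, 0.4, 76.9]
force: [-0.2, 0.7, 0.1]
width: 26.5
```

```bash
python3 -c "
from h import *
st();snap('wrist','w34');crop('w34',170,150,350,350,4,'w34c')"
```

```text
t 26.9 p [568.9 238.3 145.6] rot [-179.9    0.4   76.9] F [-0.2  0.7  0.1] M [-0.04 -0.06  0.01] w 26.5
```

View pics/w34c.png

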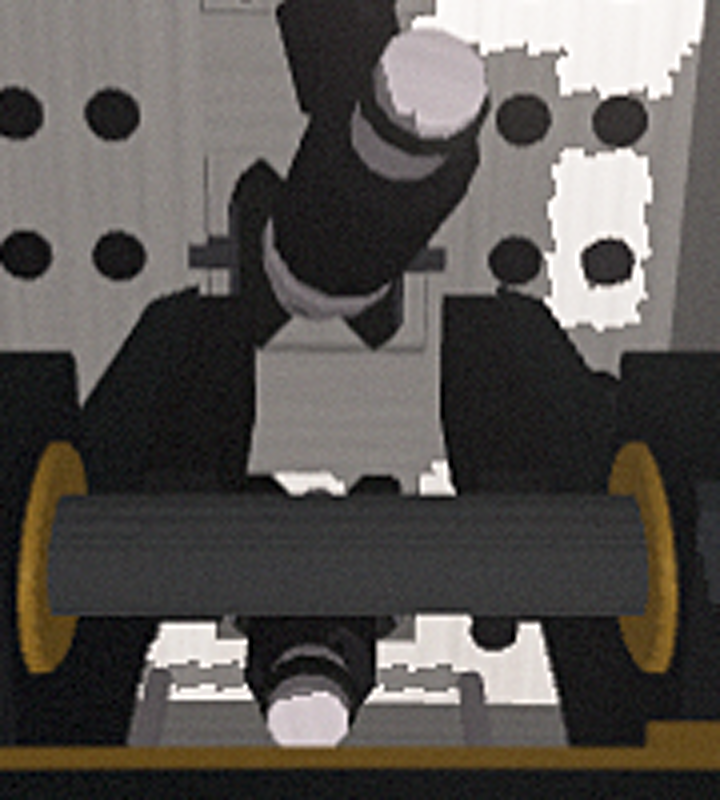

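Releasing was a mistake: the injector has tipped toward the rack's +y, away from the fingers, with its nozzle still in the clip. Looking wider.

```bash
python3 -c "
from h import *
crop('w34',110,30,400,245,2.7,'w34d');snap('scene','s34');crop('s34',270,205,350,275,9,'s34c')"
```

```text
(no output)
```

View pics/w34d.png

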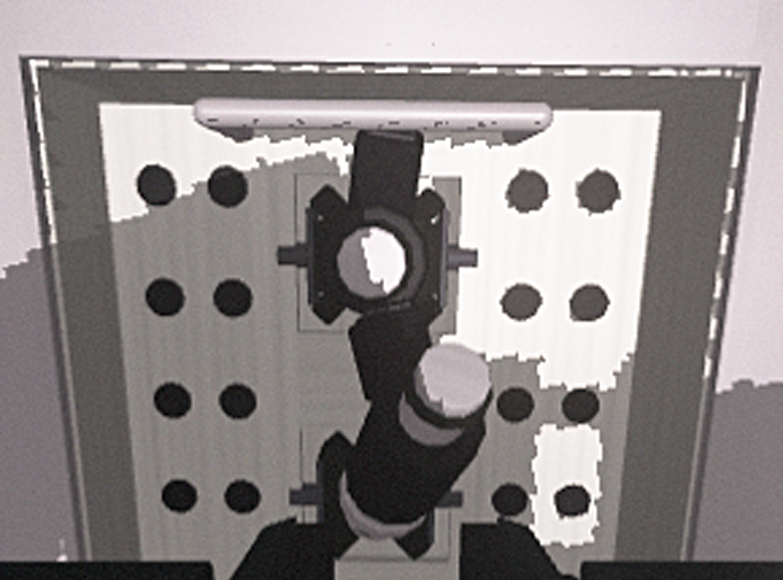

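View pics/s34c.png

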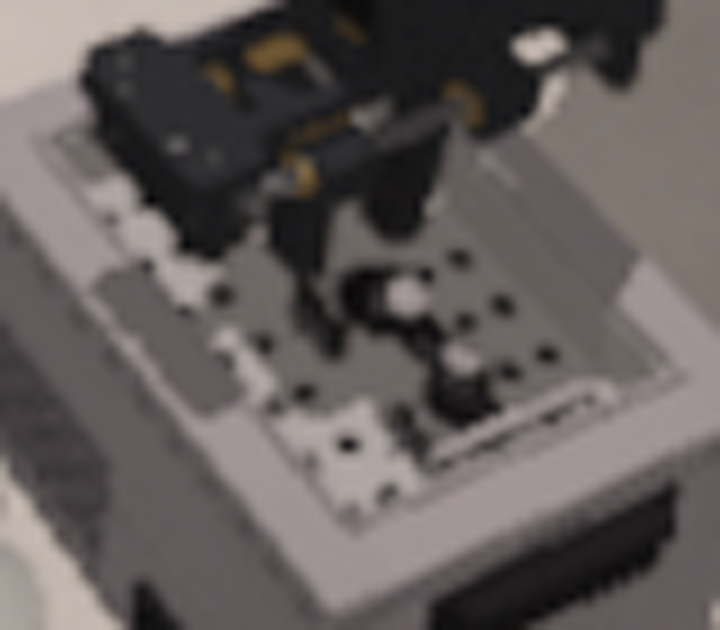

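It leans in the y–z plane, which is the plane the pads let it pivot in. So I can grip its body, swing it upright about the nozzle, then lift. First I need a second view to locate it.

>>> {"api": "arm_command", "payload": {"plan": [[[0,0,-10,0,-0.1],[-8,0,-15,0,-0.1],[-12,0,-15,0,-0.1],[-5,0,-3,0,-0.1],[0,0,0,0,-0.1]]]}}

```text
t: 27.5
tool_pos: [564.1, 212.5, 194.4]
eef_rot: [180.0, 0.3, 76.9]
force: [-0.5, 0.1, -0.7]
width: 39.5
```

```bash
python3 -c "
from h import *
st();snap('wrist','w35');crop('w35',150,30,370,230,3.5,'w35d')"
```

```text
t 27.5 p [564.1 212.5 194.4] rot [180.    0.3  76.9] F [-0.5  0.1 -0.7] M [ 0.01 -0.06 -0.01] w 39.5
```

View pics/w35d.png

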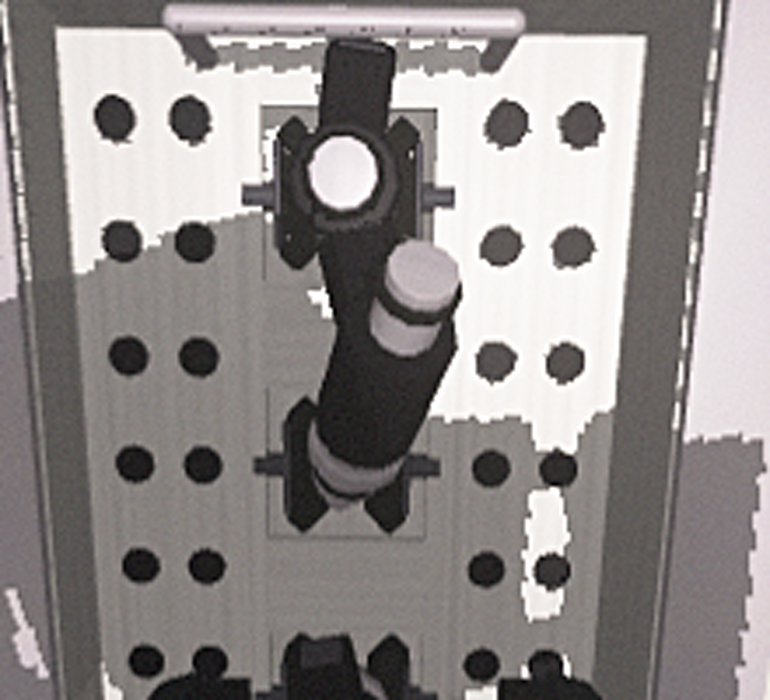

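```bash
python3 -c "
from h import *
a=load('w34');b=load('w35')
A=lambda x,y:(110+(x-.9)/2.7,30+(y-.9)/2.7)
B=lambda x,y:(150+(x-1.2)/3.5,30+(y-1.2)/3.5)
T,e=tri([(a,A(452,381)),(b,B(423,280))]);print('top',T,e)
O,e=tri([(a,A(388,492)),(b,B(360,462))]);print('collar',O,e)
L,e=tri([(a,A(241,496)),(b,B(203,465))]);R,e2=tri([(a,A(510,500)),(b,B(491,469))]);print('holes',L,R,(L+R)/2)
u=np.array([np.cos(np.radians(-13.3)),np.sin(np.radians(-13.3)),0]);n=np.array([-u[1],u[0],0])
m=(L+R)/2
for X in (T,O): d=X-m;print('rack x,y',d@u,d@n)
v=T-O;print(np.linalg.norm(v),'tilt',np.degrees(np.arccos(v[2]/np.linalg.norm(v))),'lean x',np.degrees(np.arctan2(v@u,v[2])),'lean y',np.degrees(np.arctan2(v@n,v[2])))
"
```

```text
top [587.37989963 278.05003587 166.7065556 ] [np.float64(0.00972230649390949), np.float64(0.009722306494033552)]
collar [566.36162224 239.32583553 108.27702423] [np.float64(0.030227610468693288), np.float64(0.030227610469027437)]
holes [529.97022933 247.56903451 110.60246632] [596.39557689 231.06847451 110.72642422] [563.18290311 239.31875451 110.66444527]
rack x,y 14.637884703632043 43.25897742225019
rack x,y 3.0918333203886936 0.7381545977905086
73.18020095906557 tilt 37.019218471149955 lean x 11.178005459833198 lean y 36.044441607713026
```

Located: the top is at (587, 278, 167), the axis leans 36° toward rack +y and 11° toward +x, and the nozzle is in the clip. The mid-body is at about (578, 261, 141). I'll open wider and come down around it.

>>> {"api": "arm_command", "payload": {"plan": [[[25,2,0,0,0.1],[22,1,0,0,0.1],[0,0,0,0,0.1]]]}}

```text
t: 27.85
tool_pos: [578.1, 258.6, 193.7]
eef_rot: [180.0, 0.3, 76.8]
force: [-0.1, 0.3, 0.2]
width: 48.8
```

```bash
python3 -c "
from h import *
to([578,260.8,150]);to([578,260.8,122.5])"
```

```text
t 27.85 p [578.1 258.6 193.7] rot [180.    0.3  76.8] F [-0.1  0.3  0.2] M [-0.02 -0.    0.05] w 48.8
to [578, 260.8, 150] tool shift [ 2.3 -0.6 43.7]
t 27.85 p [578.1 258.6 193.7] rot [180.    0.3  76.8] F [-0.1  0.3  0.2] M [-0.02 -0.    0.05] w 48.8
to [578, 260.8, 122.5] tool shift [ 2.5 -0.6 71.2]
```

>>> {"api": "arm_command", "payload": {"plan": [[[2,-1,10,0,0.1],[0,0,15,0,0.1],[0,0,12,0,0.1],[0,0,0,0,0.1]]]}}

```text
t: 28.25
tool_pos: [575.5, 259.2, 151.1]
eef_rot: [-179.8, 0.5, 76.8]
force: [-0.5, -0.1, -0.3]
width: 48.2
```

```bash
python3 -c "
from h import *
to([578,260.8,122.5]);snap('wrist','w36');crop('w36',130,100,390,300,3,'w36d')"
```

```text
t 28.25 p [575.5 259.2 151.1] rot [-179.8    0.5   76.8] F [-0.5 -0.1 -0.3] M [-0.04 -0.05  0.  ] w 48.2
to [578, 260.8, 122.5] tool shift [ 2.3  2.1 28.6]
```

View pics/w36d.png

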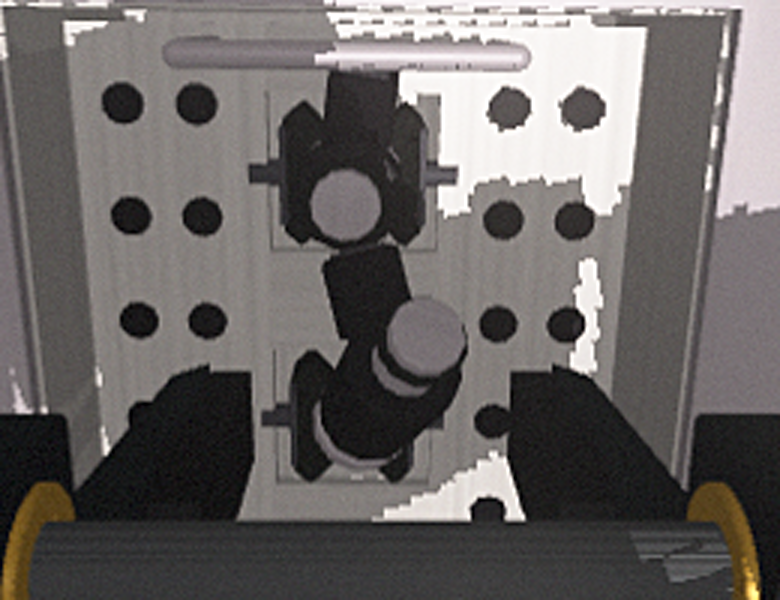

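>>> {"api": "arm_command", "payload": {"plan": [[[2,2,12,0,0.1],[0,0,10,0,0.1],[0,0,5,0,0.1],[0,0,0,0,0.1]]]}}

```text
t: 28.7
tool_pos: [578.9, 259.9, 122.8]
eef_rot: [-179.9, 0.4, 76.7]
force: [-0.2, -0.3, -0.2]
width: 48.1
```

```bash
python3 -c "
from h import *
to([578,260.8,122.5]);snap('wrist','w37');crop('w37',130,100,390,300,3,'w37d')"
```

```text
t 28.7 p [578.9 259.9 122.8] rot [-179.9    0.4   76.7] F [-0.2 -0.3 -0.2] M [-0.06 -0.08  0.  ] w 48.1
to [578, 260.8, 122.5] tool shift [ 0.7 -1.   0.3]
```

View pics/w37d.png

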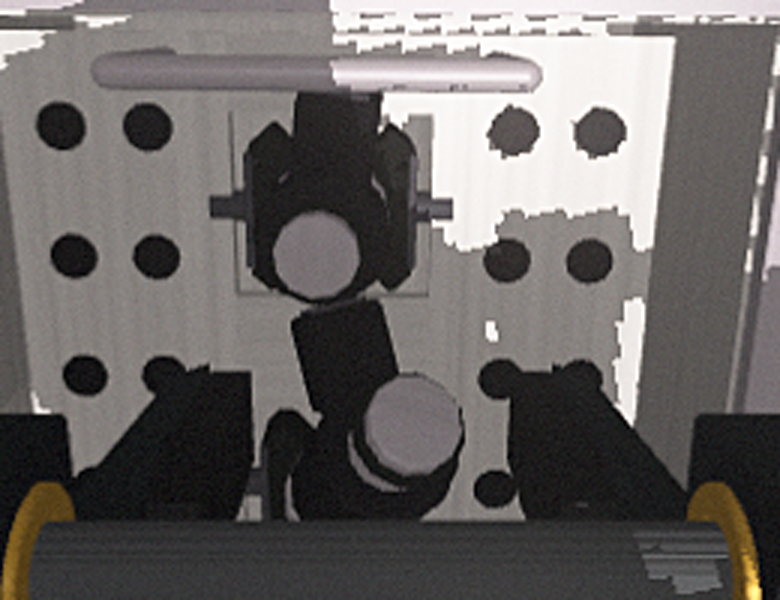

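The fingers straddle the body with the plug pointing away. Closing.

>>> {"api": "arm_command", "payload": {"plan": [[[0,0,0,0,-0.3],[0,0,0,0,-1],[0,0,0,0,-1],[0,0,0,0,-1],[0,0,0,0,-1]]], "grip_force": 8}}

```text
t: 29.25
tool_pos: [578.6, 260.5, 124.8]
eef_rot: [-179.9, 0.4, 76.7]
force: [-2.1, -1.0, 1.6]
width: 23.8
```

```bash
python3 -c "
from h import *
st();snap('wrist','w38');crop('w38',130,100,390,300,3,'w38d')"
```

```text
t 29.25 p [578.6 260.5 124.8] rot [-179.9    0.4   76.7] F [-2.1 -1.   1.6] M [-0.1   0.27 -0.07] w 23.8
```

View pics/w38d.png

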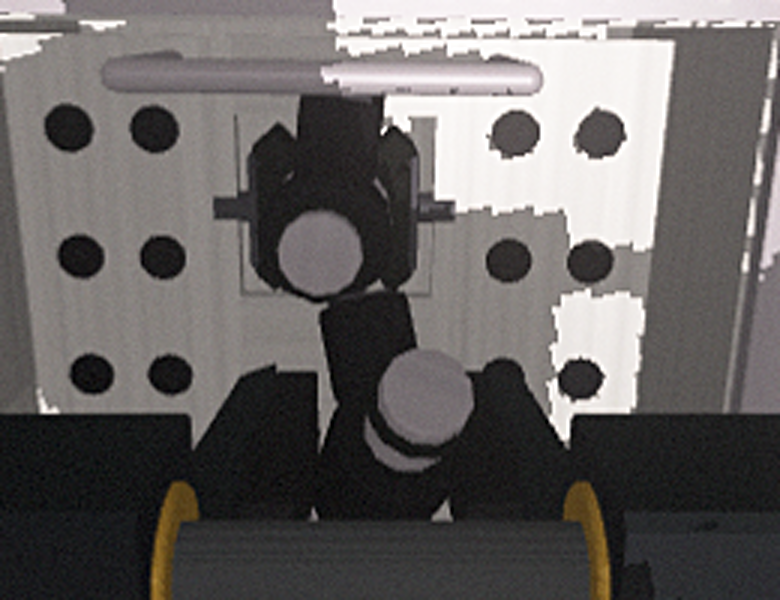

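Held (width 23.8). Now swing it upright about the nozzle: back along −x of the tool with a small rise.

>>> {"api": "arm_command", "payload": {"plan": [[[-5,-1,-2.5,0,-1],[-6,-1,-2,0,-1],[-6,-2,-1,0,-1]]]}}

```text
t: 29.6
tool_pos: [571.2, 244.2, 130.7]
eef_rot: [-180.0, 0.4, 76.8]
force: [-0.0, -0.1, -1.6]
width: 22.0
```

```bash
python3 -c "
from h import *
st();snap('wrist','w39');crop('w39',130,100,390,300,3,'w39d')"
```

```text
t 29.6 p [571.2 244.2 130.7] rot [-180.     0.4   76.8] F [-0.  -0.1 -1.6] M [-0.02 -0.08 -0.  ] w 22.0
```

View pics/w39d.png

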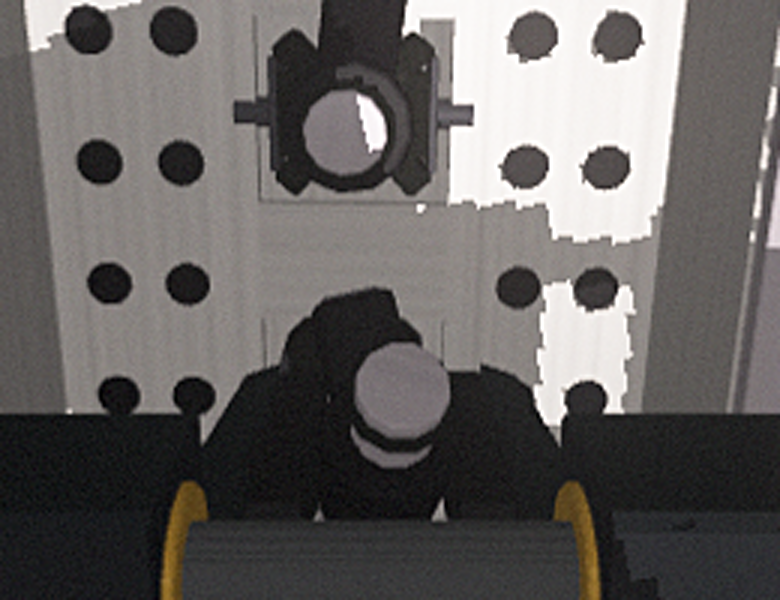

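Forces are near zero, but the injector came along without rotating. I'll work out its pose from the size and position of the tube-end disc.

```bash
cat >> h.py <<'E'
def disc(fn,x0,y0,f):
    # ellipse fit helper: show threshold contour of bright disc near given px
    pass
def top_by_size(s,p,wpx,D=13.0):
    k,d,R,t=K(s); n=cv2.undistortPoints(np.array([[p]],float),k,d)[0,0]
    Z=k[0,0]*D/wpx; Xc=np.array([n[0]*Z,n[1]*Z,Z]); return R.T@(Xc-t)
E
python3 - <<'E'
from h import *
o=env.observe()
u=np.array([np.cos(np.radians(-13.3)),np.sin(np.radians(-13.3)),0]);n=np.array([-u[1],u[0],0]);m=np.array([563.2,239.3,110])
def rk(X): d=X-m; return np.round([d@u,d@n,X[2]],1)
a=load('w34');b=load('w35')
print('w34',rk(top_by_size(a,(110+451/2.7,30+380/2.7),76/2.7)))
print('w35',rk(top_by_size(b,(150+422/3.5,30+278/3.5),74/3.5)))
print('w38',rk(top_by_size(load('w38'),(130+425/3,100+397/3),95/3)),'grip',rk(np.array([578.6,260.5,143.5])))
print('w39',rk(top_by_size(load('w39'),(130+402/3,100+389/3),95/3)),'grip',rk(np.array([571.2,244.2,149.4])))
# holes positions in w39 to see the rack
w=load('w39');C=lambda x,y:(130+(x-1)/3,100+(y-1)/3)
print([rk(onz(w,C(*p),110)) for p in [(187,284),(518,288),(194,396),(585,398)]])
E
```

```text
w34 [ 14.7  42.9 165. ]
w35 [ 14.9  43.3 161. ]
w38 [ 15.9  45.8 165.4] grip [ 10.1  24.2 143.5]
w39 [  9.2  29.2 171. ] grip [  6.7   6.6 149.4]
[array([-33.9,  25.1, 110. ]), array([ 34.7,  24.3, 110. ]), array([-34. ,  -0.2, 110. ]), array([ 50.3,  -0.5, 110. ])]
```

The injector is now out of the clip, held at mid-body, but tilted about 40° toward rack +y. I'll raise it, turn the tool 90° so the nozzle points at the tank's plain −x wall, and nudge the nozzle against that wall. The injector will pivot upright between the pads.

>>> {"api": "arm_command", "payload": {"plan": [[[0,0,-6,0,-1],[0,0,-10,0,-1],[0,0,-8,0,-1],[0,0,0,0,-1]]]}}

```text
t: 30.05
tool_pos: [571.3, 243.0, 157.5]
eef_rot: [180.0, 0.4, 76.7]
force: [0.4, -0.2, -1.7]
width: 21.9
```

```bash
python3 -c "
from h import *
st();snap('wrist','w40');snap('scene','s40');crop('s40',260,180,360,280,7,'s40c')"
```

```text
t 30.05 p [571.3 243.  157.5] rot [180.    0.4  76.7] F [ 0.4 -0.2 -1.7] M [-0.07 -0.07  0.02] w 21.9
```

View pics/w40.png

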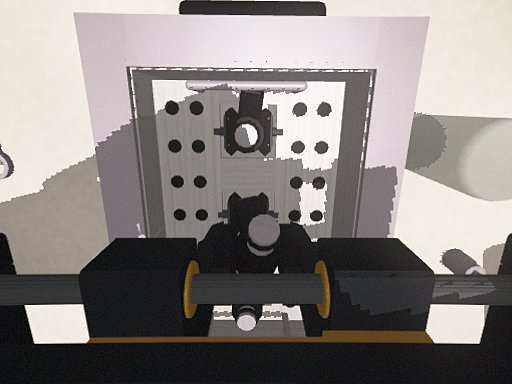

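View pics/s40c.png

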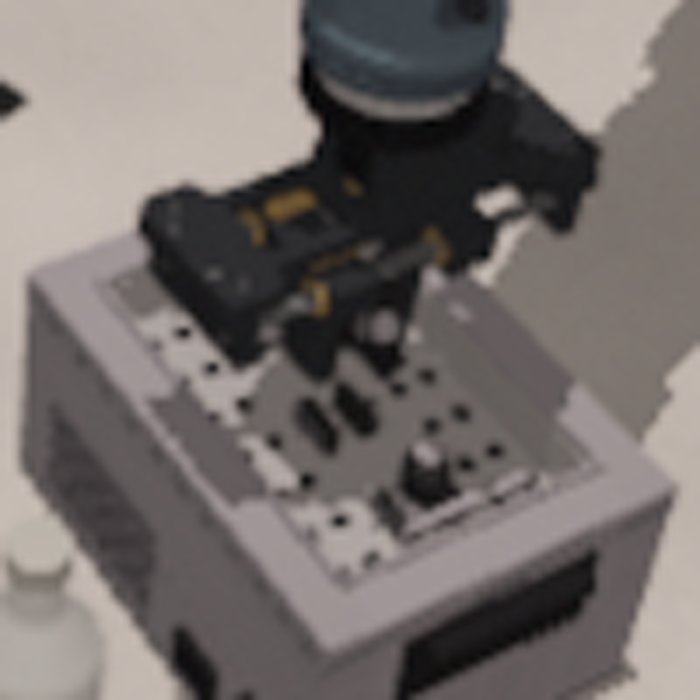

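The middle clip is empty (two bare jaws at (335,410)), the rack is seated, and the injector is in hand. Turning the tool 90°.

>>> {"api": "arm_command", "payload": {"plan": [[[0,0,-1,8.5,-1],[0,0,0,8.5,-1],[0,0,0,8.5,-1],[0,0,0,8.5,-1],[0,0,0,8.5,-1]]]}}

```text
t: 30.65
tool_pos: [569.5, 243.2, 155.2]
eef_rot: [179.8, 0.5, 33.5]
force: [0.7, -0.0, -0.6]
width: 22.1
```

>>> {"api": "arm_command", "payload": {"plan": [[[0,0,0,8.5,-1],[0,0,0,8.5,-1],[0,0,0,8.5,-1],[0,0,0,8.5,-1],[0,0,0,8.5,-1]]]}}

```text
t: 31.15
tool_pos: [567.9, 243.5, 152.5]
eef_rot: [179.4, 0.5, -9.5]
force: [0.6, -0.4, -1.0]
width: 22.1
```

Run:
```python
from h import *
o=st();snap('wrist','w41')
u=np.array([np.cos(np.radians(-13.3)),np.sin(np.radians(-13.3)),0]);n=np.array([-u[1],u[0],0]);m=np.array([563.2,239.3,110])
d=o['tool_pos']-m;print(d@u,d@n)
```

```text
t 31.15 p [567.9 243.5 152.5] rot [179.4   0.5  -9.5] F [ 0.6 -0.4 -1. ] M [ 0.04  0.01 -0.  ] w 22.1
3.6177175305908746 5.152942533785896
```

View pics/w41.png

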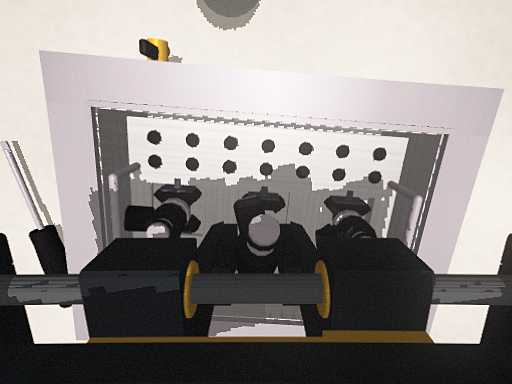

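>>> {"api": "arm_command", "payload": {"plan": [[[-8,0,-1,3.8,-1],[-10,0,0,0,-1],[-10,0,0,0,-1],[-6,0,0,0,-1]]]}}

```text
t: 31.6
tool_pos: [534.4, 251.2, 153.3]
eef_rot: [179.4, 0.3, -13.2]
force: [6.9, -1.4, 5.8]
width: 21.6
```

```bash
cat > rc.py <<'E'
from h import *
u=np.array([np.cos(np.radians(-13.3)),np.sin(np.radians(-13.3)),0]);n=np.array([-u[1],u[0],0]);m=np.array([563.2,239.3,110])
def rk(X): d=np.array(X)-m; return np.round([d@u,d@n,X[2]],1)
E
python3 - <<'E'
from rc import *
o=st();snap('wrist','w42');crop('w42',170,150,350,350,4,'w42c')
print(rk(o['tool_pos']))
E
```

```text
t 31.6 p [534.4 251.2 153.3] rot [179.4   0.3 -13.2] F [ 6.9 -1.4  5.8] M [-0.03 -1.09 -0.02] w 21.6
[-30.8   4.9 153.3]
```

View pics/w42.png

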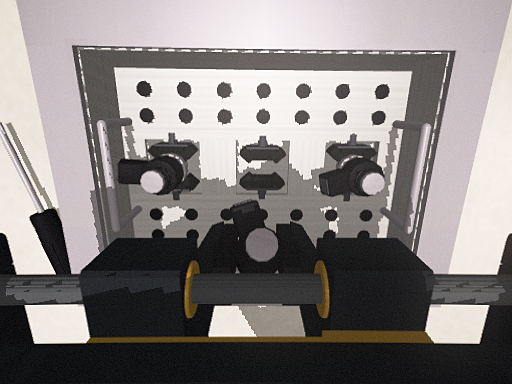

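Contact with the wall (6.9 N), and the top is swinging up: the disc moved from row 232 to 245. Continue with some rise along the arc.

>>> {"api": "arm_command", "payload": {"plan": [[[-6,0,-2,0,-1],[-6,0,-2,0,-1]]]}}

```text
t: 31.85
tool_pos: [524.6, 254.9, 159.8]
eef_rot: [179.6, -0.1, -13.1]
force: [4.5, 1.8, -0.6]
width: 21.5
```

Run:
```python
from rc import *
o=st();snap('wrist','w43');crop('w43',170,100,350,350,3,'w43c')
print(rk(o['tool_pos']))
```

```text
t 31.85 p [524.6 254.9 159.8] rot [ 1.796e+02 -1.000e-01 -1.310e+01] F [ 4.5  1.8 -0.6] M [ 0.28 -0.58 -0.  ] w 21.5
[-41.1   6.3 159.8]
```

View pics/w43c.png

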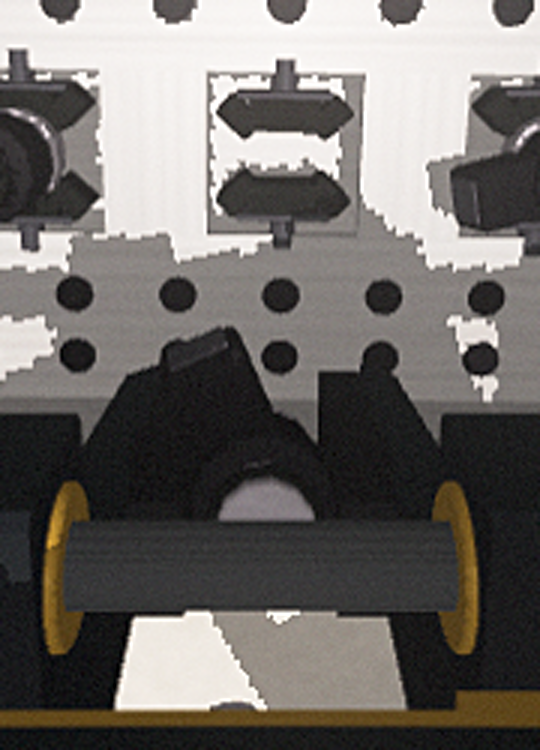

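Run:
```python
from rc import *
s=load('w43');p=np.array([524.6,254.9,159.8])
ax=Ro.from_euler('xyz',[179.6,-.1,-13.1],degrees=True).as_matrix()
G=p-ax[:,2]*18.7
for th in (-10,0,10,20,30,40):
    T=G+31*(-ax[:,2]*np.cos(np.radians(th))+ax[:,0]*np.sin(np.radians(th)))
    q=proj(s,T)[0]; print(th,q.round(1),'crop',((q-[170,100])*3).round(0))
```

```text
-10 [255.  301.7] crop [255. 605.]
0 [254.9 291. ] crop [255. 573.]
10 [254.9 278.5] crop [255. 535.]
20 [254.9 264.9] crop [255. 495.]
30 [254.9 250.9] crop [255. 453.]
40 [255.  237.4] crop [255. 412.]
```

About 12° left. One more nudge.

>>> {"api": "arm_command", "payload": {"plan": [[[-5,0,0,0,-1],[-5,0,0,0,-1]]]}}

```text
t: 32.1
tool_pos: [515.2, 257.5, 161.4]
eef_rot: [179.7, -0.3, -13.0]
force: [4.2, -2.5, 1.4]
width: 21.4
```

Run:
```python
from rc import *
o=st();snap('wrist','w44');crop('w44',170,150,350,350,4,'w44c');snap('scene','s44');crop('s44',240,150,360,270,6,'s44c')
print(rk(o['tool_pos']))
```

```text
t 32.1 p [515.2 257.5 161.4] rot [179.7  -0.3 -13. ] F [ 4.2 -2.5  1.4] M [-0.31 -0.71 -0.04] w 21.4
[-50.9   6.6 161.4]
```

View pics/w44c.png

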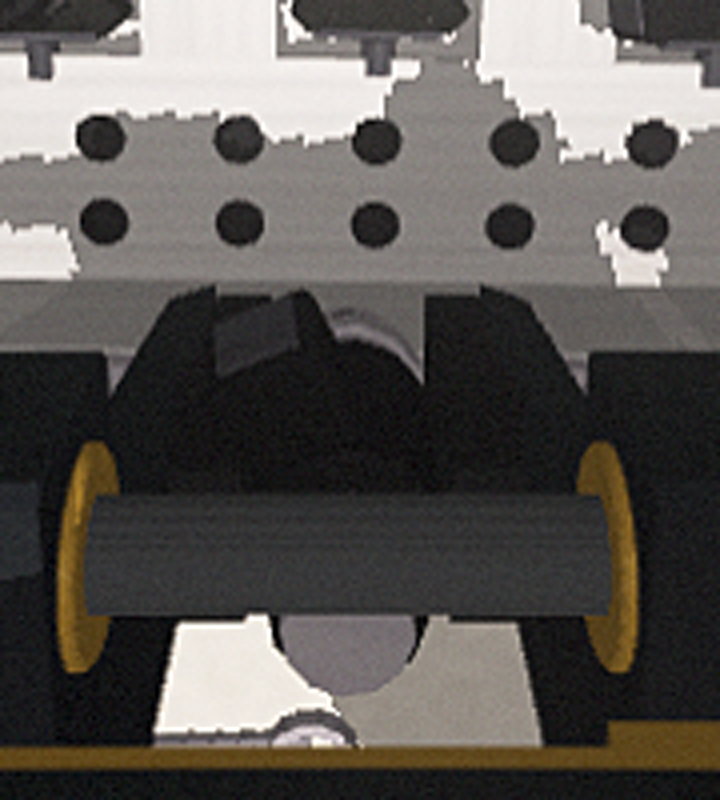

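View pics/s44c.png

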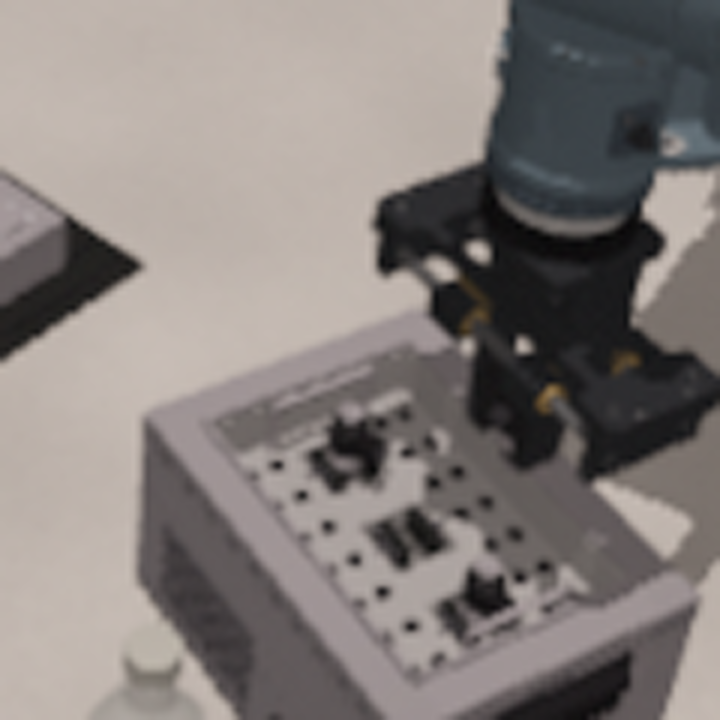

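Run:
```python
from rc import *
s=load('w44');p=np.array([515.2,257.5,161.4])
ax=Ro.from_euler('xyz',[179.7,-.3,-13.0],degrees=True).as_matrix()
G=p-ax[:,2]*18.7
print('top by size',rk(top_by_size(s,(256.2,306.5),34.5)),'grip',rk(G))
for g in (20,24,28,32):
  for th in (-20,-15,-10,-5,0,5):
    t=np.radians(th); a=-ax[:,2]*np.cos(t)+ax[:,0]*np.sin(t); f=ax[:,0]*np.cos(t)+ax[:,2]*np.sin(t)
    O=G-g*a; T=O+60*a
    print(g,th,'disc',proj(s,T)[0].round(0),'collarfront',proj(s,O+6*a+11*f)[0].round(0),proj(s,O+11*f)[0].round(0),'body front top',proj(s,O+44*a+11*f)[0].round(0))
```

```text
top by size [-52.5   6.4 218.6] grip [-51.    6.8 180.1]
20 -20 disc [255. 332.] collarfront [255. 218.] [255. 210.] body front top [255. 280.]
20 -15 disc [255. 327.] collarfront [255. 219.] [255. 212.] body front top [255. 274.]
20 -10 disc [255. 321.] collarfront [255. 219.] [255. 214.] body front top [255. 269.]
20 -5 disc [255. 314.] collarfront [255. 220.] [255. 215.] body front top [255. 263.]
20 0 disc [255. 306.] collarfront [255. 222.] [255. 218.] body front top [255. 257.]
20 5 disc [255. 298.] collarfront [255. 223.] [255. 220.] body front top [255. 252.]
24 -20 disc [255. 322.] collarfront [255. 213.] [255. 206.] body front top [255. 272.]
24 -15 disc [255. 317.] collarfront [255. 214.] [255. 208.] body front top [255. 267.]
24 -10 disc [255. 312.] collarfront [255. 215.] [255. 210.] body front top [255. 262.]
24 -5 disc [255. 306.] collarfront [255. 217.] [255. 212.] body front top [255. 257.]
24 0 disc [255. 299.] collarfront [255. 219.] [255. 215.] body front top [255. 253.]
24 5 disc [255. 292.] collarfront [255. 221.] [255. 218.] body front top [255. 248.]
28 -20 di
[... 324 characters left out ...]
p [255. 252.]
28 0 disc [255. 293.] collarfront [255. 216.] [255. 213.] body front top [255. 248.]
28 5 disc [255. 286.] collarfront [255. 219.] [255. 216.] body front top [255. 244.]
32 -20 disc [255. 304.] collarfront [255. 203.] [255. 197.] body front top [255. 257.]
32 -15 disc [255. 300.] collarfront [255. 206.] [255. 200.] body front top [255. 254.]
32 -10 disc [255. 296.] collarfront [255. 208.] [255. 203.] body front top [255. 250.]
32 -5 disc [255. 291.] collarfront [255. 211.] [255. 207.] body front top [255. 247.]
32 0 disc [255. 286.] collarfront [255. 214.] [255. 210.] body front top [255. 244.]
32 5 disc [255. 281.] collarfront [255. 217.] [255. 214.] body front top [255. 241.]
```

The fit (disc row 306, collar front row 228, disc size) gives the grip about 20 mm above the origin and a lean within about 3° of upright. So it's up, having slid a little in the pads. Firming the grip and moving away from the wall.

>>> {"api": "arm_command", "payload": {"plan": [[[0,0,0,0,-1],[0,0,0,0,-1],[8,0,-1,0,-1],[10,0,0,0,-1]]], "grip_force": 20}}

```text
t: 32.6
tool_pos: [530.1, 253.4, 160.5]
eef_rot: [179.6, 0.1, -12.9]
force: [0.5, -0.3, -0.4]
width: 21.0
```

>>> {"api": "arm_command", "payload": {"plan": [[[12,2,0,0,-1],[12,2,0,0,-1],[8,2,0,0,-1],[0,0,0,0,-1]]]}}

```text
t: 33.0
tool_pos: [562.7, 238.1, 157.9]
eef_rot: [179.4, 0.4, -13.0]
force: [0.1, -0.2, -1.8]
width: 21.2
```

Run:
```python
from rc import *
o=st();snap('wrist','w45');crop('w45',170,150,350,350,4,'w45c');snap('scene','s45');crop('s45',250,150,360,270,6,'s45c')
print(rk(o['tool_pos']))
```

```text
t 33.0 p [562.7 238.1 157.9] rot [179.4   0.4 -13. ] F [ 0.1 -0.2 -1.8] M [ 0.03 -0.01 -0.05] w 21.2
[ -0.2  -1.3 157.9]
```

View pics/w45c.png

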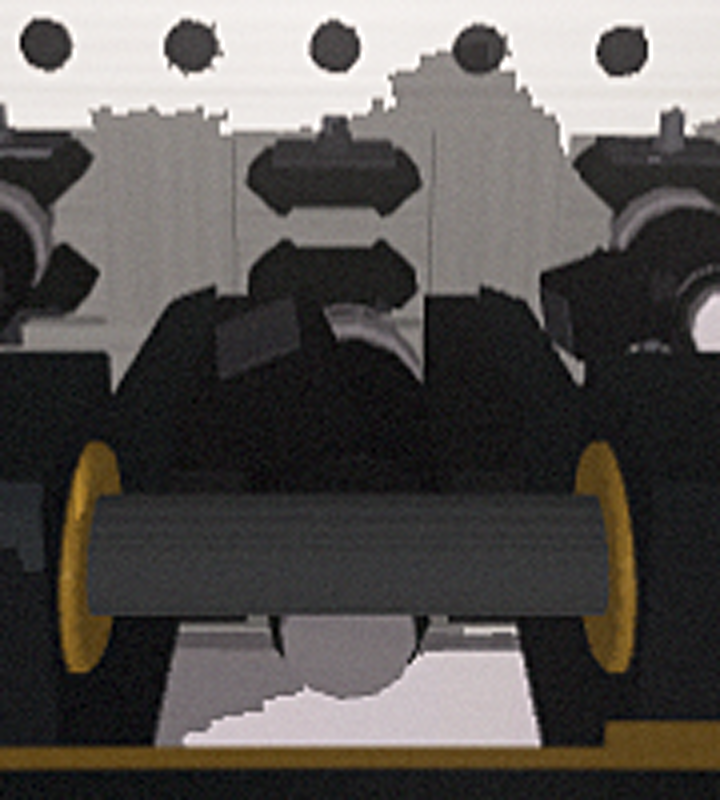

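View pics/s45c.png

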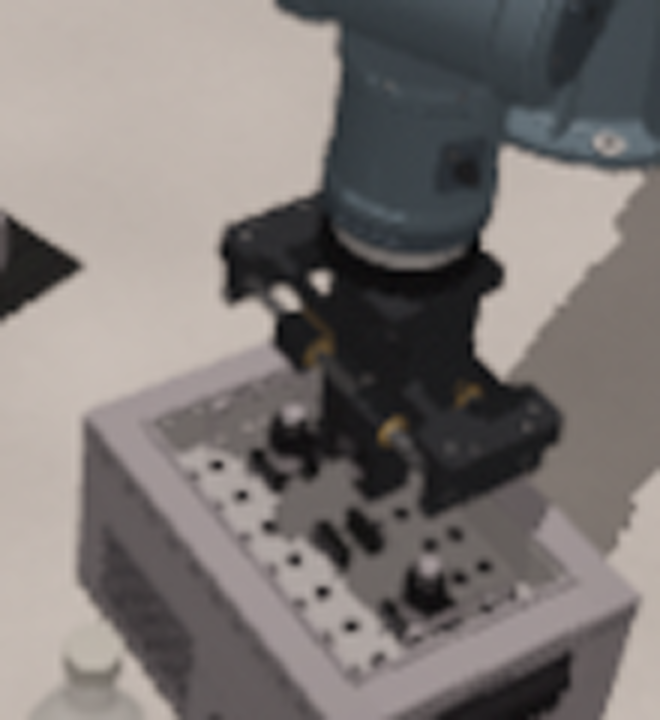

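Run:
```python
from rc import *
s=load('s45')
im=cv2.resize(cv2.imread('pics/s45.png')[200:265,280:350],None,fx=10,fy=10,interpolation=cv2.INTER_CUBIC)
p=np.array([562.7,238.1,157.9])
for z in (158,156.6,134.6):
    q=proj(s,[p[0],p[1],z])[0];print(z,q,(q-[280,200])*10)
cv2.imwrite('pics/s45z.png',im)
s=load('w45');ax=Ro.from_euler('xyz',[179.4,.4,-13.0],degrees=True).as_matrix();G=p-ax[:,2]*18.7
print('size top',rk(top_by_size(s,(170+346/4,150+628/4),34.7)),'grip',rk(G))
```

```text
158 [309.11404196 227.19713934] [291.1404196  271.97139345]
156.6 [309.0603994  227.51284939] [290.60399397 275.12849387]
134.6 [308.22883092 232.4055662 ] [282.28830918 324.05566201]
size top [ -0.9  -1.4 215.6] grip [-1.000e-01 -1.100e+00  1.766e+02]
```

View pics/s45z.png

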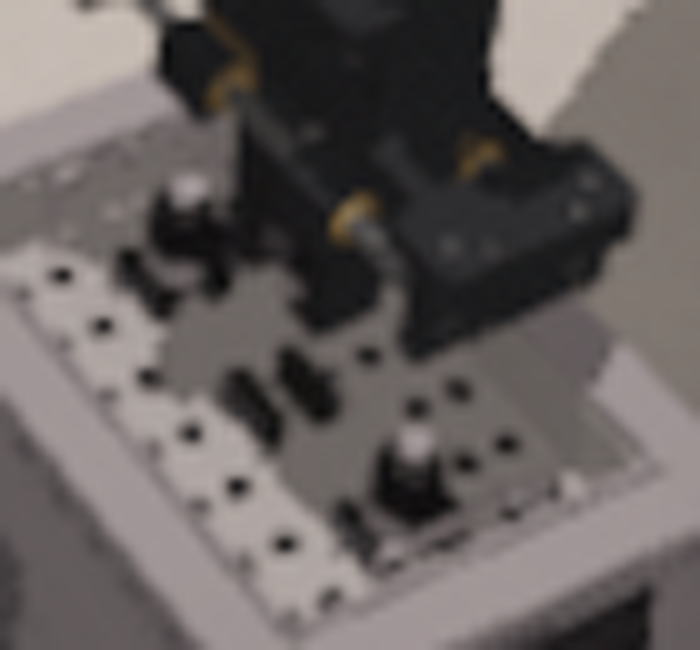

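Run:
```python
from rc import *
im=cv2.imread('pics/s45.png')[212:242,296:326].astype(float)
im=np.clip((im-10)*2.2,0,255).astype(np.uint8)
cv2.imwrite('pics/s45e.png',cv2.resize(im,None,fx=20,fy=20,interpolation=cv2.INTER_CUBIC))
```

```text
(no output)
```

View pics/s45e.png

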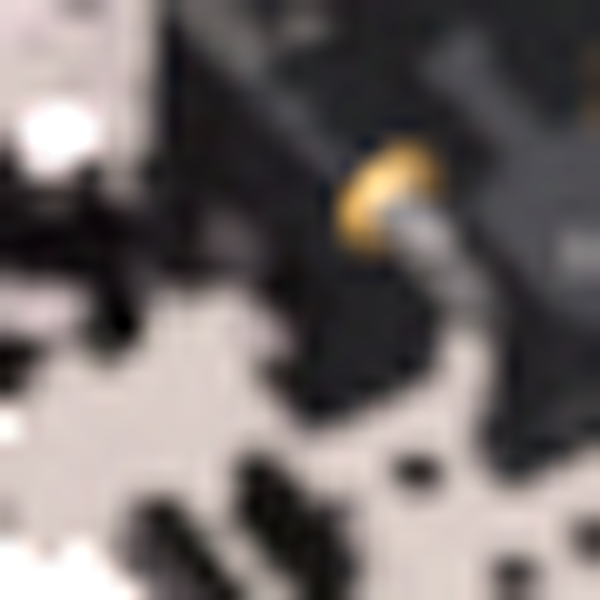

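Run:
```python
from rc import *
im=cv2.imread('pics/s45.png')[212:242,296:326].astype(float)
im=np.clip((im-75)*5,0,255).astype(np.uint8)
cv2.imwrite('pics/s45f.png',cv2.resize(im,None,fx=20,fy=20,interpolation=cv2.INTER_CUBIC))
```

```text
(no output)
```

View pics/s45f.png

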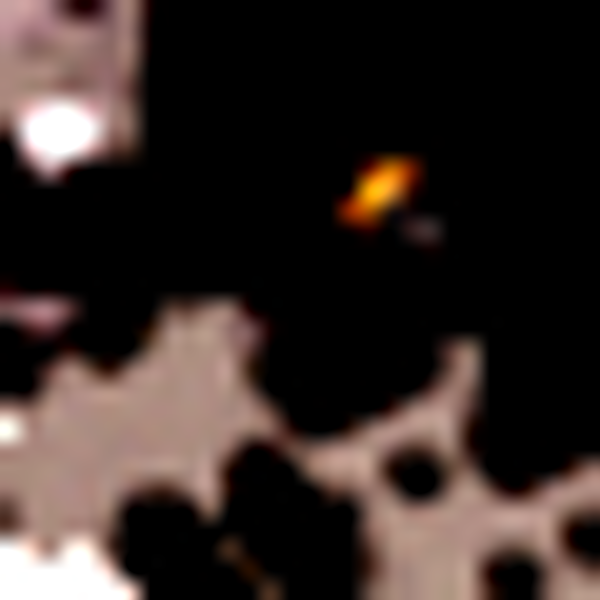

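The near finger hides the nozzle from the scene camera. I'll turn the tool so that the camera looks between the fingers.

>>> {"api": "arm_command", "payload": {"plan": [[[0,0,-1,-8.5,-1],[0,0,0,-8.5,-1],[0,0,0,-8.5,-1],[0,0,0,-8.5,-1],[0,0,0,-8.5,-1]]]}}

```text
t: 33.6
tool_pos: [559.3, 239.6, 158.7]
eef_rot: [180.0, 0.8, 30.3]
force: [-0.2, 0.7, -1.2]
width: 21.2
```

>>> {"api": "arm_command", "payload": {"plan": [[[0,0,0,-4,-1],[0,0,0,0,-1]]]}}

```text
t: 33.8
tool_pos: [558.2, 240.2, 158.9]
eef_rot: [-179.9, 0.8, 34.7]
force: [-0.4, -0.9, -1.2]
width: 21.1
```

Run:
```python
from rc import *
o=st();s=snap('scene','s46');p=o['tool_pos'];print(rk(p))
crop('s46',285,195,335,245,14,'s46c')
for z in (p[2],p[2]-1.5,p[2]-23.5,p[2]+58): print(z,((proj(s,[p[0],p[1],z])[0]-[285,195])*14).round(0))
```

```text
t 33.8 p [558.2 240.2 158.9] rot [-179.9    0.8   34.7] F [-0.4 -0.9 -1.2] M [-0.02 -0.07 -0.06] w 21.1
[ -5.   -0.3 158.9]
158.85355765434838 [359. 443.]
157.35355765434838 [358. 448.]
135.35355765434838 [346. 517.]
216.85355765434838 [392. 253.]
```

View pics/s46c.png

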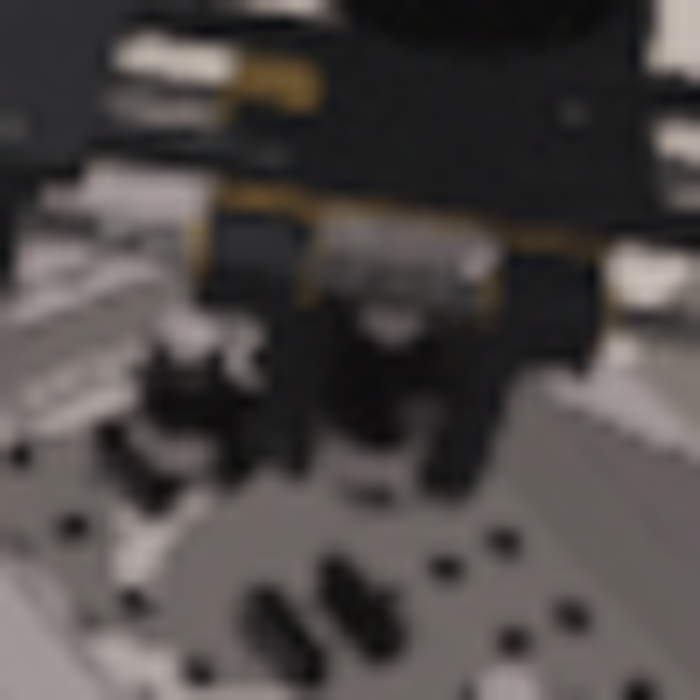

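Clear view: the black body is vertical between the fingers at (380,390). The steel collar is at (375,450) and the neck's end near (370,490), both where an upright pose predicts them (448 and 486). The tip is at about z 135, 21 mm above the clip tops, so I'll centre and lower slightly.

>>> {"api": "arm_command", "payload": {"plan": [[[3.5,3.5,3,0,-1],[0,0,2,0,-1],[0,0,0,0,-1]]]}}

```text
t: 34.15
tool_pos: [563.1, 239.5, 153.4]
eef_rot: [-179.9, 0.8, 34.3]
force: [0.4, -0.1, 0.3]
width: 21.2
```

Run:
```python
from rc import *
o=st();print(rk(o['tool_pos']))
```

```text
t 34.15 p [563.1 239.5 153.4] rot [-179.9    0.8   34.3] F [ 0.4 -0.1  0.3] M [ 0.06 -0.01 -0.06] w 21.2
[-1.000e-01  1.000e-01  1.534e+02]
```

Run:
```python
from rc import *
s=snap('scene','s47');snap('wrist','w47');o=st()
crop('s47',180,130,360,290,4.2,'s47c')
p=o['tool_pos'];w=load('w47');ax=Ro.from_euler('xyz',o['eef_rot'],degrees=True).as_matrix();G=p-ax[:,2]*18.7
for th in (-5,0,5):
    t=np.radians(th);a=-ax[:,2]*np.cos(t)+ax[:,0]*np.sin(t);print(th,[((proj(w,G+k*a)[0]-[170,150])*4).round(0) for k in (39,40)])
crop('w47',170,150,350,350,4,'w47c')
```

```text
t 34.25 p [563.3 239.4 153.7] rot [-179.9    0.8   34.4] F [ 0.4  0.6 -1.2] M [-0.01 -0.04  0.03] w 21.5
-5 [array([346., 645.]), array([346., 654.])]
0 [array([346., 616.]), array([346., 623.])]
5 [array([346., 583.]), array([346., 589.])]
```

View pics/s47c.png

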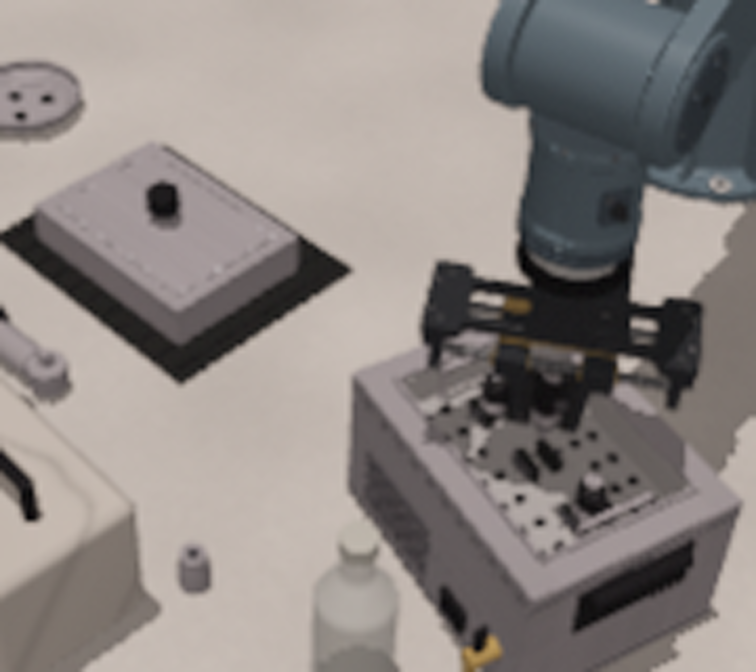

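View pics/w47.png

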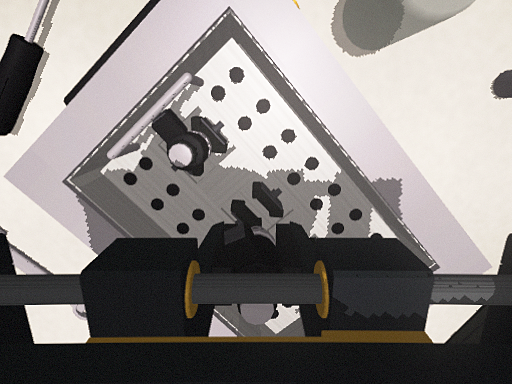

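The lid lies flat on the mat, both shorts are still in their clips, and the rack is seated. The injector hangs upright over the empty middle clip. Handing in.

```bash
python3 -c "
from workcell import workorder
print(workorder.hand_in())"
```

```text
the job is handed in; nothing more can be done
None
```

I put the lid on the mat, and the tall injector is out of its clip and held upright just above the rack. Getting it out took an unplanned recovery, described below. I handed in at about 34 s of the 66 s allowed.

- **Lid:** lifted by its knob and set down flat on the mat, knob up, with a margin all round. The contact force was about 4 N.
- **Injector:** I gripped the tall one (middle clip) lightly near the top of its body and rocked it between the two jaws, 10–16° each way. That eased it up about 11 mm, and the rack stayed seated throughout.
- **What went wrong:** when I opened the fingers to regrip, the injector tipped about 40° toward the rack's +y, close to the neighbouring short injector. It may have rested against it. I took hold of it again and it came free of the clip still tilted. I then nudged it upright against the tank's inner −x wall with about 7 N, so I did use the wall to finish the job.
- **Last checks:**
  - The middle clip is empty, and both short injectors look in place in their clips.
  - The injector is held at 20 N, over the middle clip. It is within about 3° of upright, with its nozzle about 16 mm above the clip tops. The angle and the clearance are estimates from the wrist picture; the scene view agrees with them.
  - The tool is turned about 42° from the original grip direction.
- **Disagreement:** the scene camera read heights 5–12 mm lower than the wrist views, so I used the wrist views for heights. The collar in the wrist picture sat about 2.5 mm from where my model put it.

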